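Clear the stepped gauge: four hub parts to their own fixtures

TASK

The four parts of a hub set have just been tried for fit on the stepped plug gauge. Take the stack apart from the top and set each part down over the locating cone that fits its bore, fully down and flat on its fixture's seat: aluminium cap on the yellow fixture, brass bush on the green, black spacer on the red, white flange on the blue. Lower the parts, do not drop them, and leave the other things lying about where they are.

Things in the scene. Friction and masses are not known exactly. Their poses are not given: they have to be found in the camera images.
- cap: Loose knurled cap of bare aluminium, 36 mm across, 18 mm high, closed on top, 20 mm bore 13 mm deep from below, about 45 g. Origin: centre of its underside, z up along its axis; yaw is free. Grasp it across the outside. Starts at the top of the stack, underside 54 mm above the bench, resting on the bush.
- bush: Loose brass ring, 48 mm across, 14 mm high, 28 mm bore right through, about 120 g. Origin: centre of its underside, z up along its axis; yaw is free. Grasp it across the outside. Starts under the cap, underside 40 mm above the bench, resting on the spacer.
- spacer: Loose black ring, 58 mm across, 12 mm high, 38 mm bore right through, about 50 g. Origin: centre of its underside, z up along its axis; yaw is free. Grasp it across the outside. Starts under the bush, underside 28 mm above the bench, resting on the flange.
- flange: Loose white ring with six small screw holes, 68 mm across, 12 mm high, 48 mm bore, about 120 g. Origin: centre of its underside, z up along its axis; yaw is free. Grasp it across the outside. Starts lowest, underside 16 mm above the bench, on the dark steel gauge: fixed, foot 84 mm across and 12 mm high, stepped post inside the bores with 2 mm play all round, tip 62 mm above the bench; parts lift off straight up.
- cap_fixture: Grey plate 72 x 72 x 10 mm, screws in the corners, fixed to the bench, with a round yellow seat and a steel locating cone for the cap. Origin: centre of the underside, on the bench, z up. The seat, 28 mm across, has its top 13 mm above the origin: there the cap's underside rests when fully down. The cone rises 10 mm above the seat: 16 mm across for 4 mm, then tapering to 6 mm at its top.
- bush_fixture: Grey plate 72 x 72 x 10 mm, screws in the corners, fixed to the bench, with a round green seat and a steel locating cone for the bush. Origin: centre of the underside, on the bench, z up. The seat, 40 mm across, has its top 13 mm above the origin: there the bush's underside rests when fully down. The cone rises 10 mm above the seat: 24 mm across for 4 mm, then tapering to 11 mm at its top.
- spacer_fixture: Grey plate 72 x 72 x 10 mm, screws in the corners, fixed to the bench, with a round red seat and a steel locating cone for the spacer. Origin: centre of the underside, on the bench, z up. The seat, 50 mm across, has its top 13 mm above the origin: there the spacer's underside rests when fully down. The cone rises 10 mm above the seat: 34 mm across for 4 mm, then tapering to 21 mm at its top.
- flange_fixture: Grey plate 72 x 72 x 10 mm, screws in the corners, fixed to the bench, with a round blue seat and a steel locating cone for the flange. Origin: centre of the underside, on the bench, z up. The seat, 60 mm across, has its top 13 mm above the origin: there the flange's underside rests when fully down. The cone rises 10 mm above the seat: 44 mm across for 4 mm, then tapering to 30 mm at its top.
- threadlocker: Bystander, not to be moved: upright loose red bottle with a blue nozzle cap, 19 x 32 mm, 93 mm tall. Origin: centre of its underside, z up.
- carton: Bystander, not to be moved: small loose open brown carton, 42 x 48 mm over its flaps, 57 mm tall. Origin: near the centre of its underside, z up.

How it is judged (in metres and radians):
At the end, for the whole second after the job is handed in: Each of the four parts sits upright on its own fixture, centred on its cone within 6 mm, its underside within 3 mm of the seat (13 mm above the bench), tilted less than 0.1 rad, released and at rest (horizontal distance between flange and flange_fixture below 0.006 m and z of flange in the frame of flange_fixture between 0.01 and 0.016 m and angle between each of flange, spacer, bush, cap's own z axis and vertical below 0.1 rad and linear speed of each of flange, spacer, bush, cap below 0.02 m/s and horizontal distance between spacer and spacer_fixture below 0.006 m and z of spacer in the frame of spacer_fixture between 0.01 and 0.016 m and horizontal distance between bush and bush_fixture below 0.006 m and z of bush in the frame of bush_fixture between 0.01 and 0.016 m and horizontal distance between cap and cap_fixture below 0.006 m and z of cap in the frame of cap_fixture between 0.01 and 0.016 m); the robot touches nothing.
It fails at once if a part is dropped onto its fixture (falls faster than 0.6 m/s within the last 25 mm above its seat) ((horizontal distance between flange and flange_fixture below 0.03 m and z of flange in the frame of flange_fixture below 0.038 m and linear speed of flange above 0.6 m/s) or (horizontal distance between spacer and spacer_fixture below 0.03 m and z of spacer in the frame of spacer_fixture below 0.038 m and linear speed of spacer above 0.6 m/s) or (horizontal distance between bush and bush_fixture below 0.03 m and z of bush in the frame of bush_fixture below 0.038 m and linear speed of bush above 0.6 m/s) or (horizontal distance between cap and cap_fixture below 0.03 m and z of cap in the frame of cap_fixture below 0.038 m and linear speed of cap above 0.6 m/s)).
It fails at once if the small red bottle is knocked or shifted by more than 25 mm (distance of threadlocker from where it was at the start of the episode above 0.025 m).
It fails at once if the brown carton is knocked or shifted by more than 25 mm (distance of carton from where it was at the start of the episode above 0.025 m).
It also fails if it takes over 96 s, if anything falls off the work surface, if the arm or the gripper's body presses on something with over 40 N, if the wrist force passes 120 N, or if a joint passes its speed limit or range.

ROBOT

A 7-joint arm with a two-finger parallel gripper is mounted at the origin on a cart in front of the work surface, level with it; the furniture and walls round the work are solid. World frame = base frame: x ahead of the robot, y to its left, z up, the work surface at z = 0. Lengths are in m, angles in degrees, forces in N, time in s.
With the tool pointing down it reaches from about 0.35 to 0.775 m from the base axis. Payload 3.1 kg.
Tool frame: the origin (TCP) lies at the very end of the fingers, on their centre line; the grasp point (between the pads) lies arm.grasp_offset behind it (arm.grasp_offset is the distance from the TCP to the grasp point, in m); z points along the fingers, x is the direction in which the jaws open and shut, and the axes are right-handed (so a half turn about z gives the same grasp; the last joint's range is limited). The gripper opens to 85 mm and grips with 20 to 120 N. Pads are 22 mm wide; open, the fingers measure 114 mm over their backs; the gripper's body (76 mm by 85 mm) begins 54 mm behind the grasp point. The pads swing forward as they close: fully open they stand 13 mm farther back than shut.
Start: joints at [66.308, 17.813, 0.802, 86.603, -0.252, 75.585, -1.558], TCP at [0.2, -0.512, 0.231] pointing down, gripper open.
Joint ranges: [-154.91, 154.91], [-16.99, 109.72], [-72.82, 74.43], [7.12, 147.25], [-82.49, 262.49], [11.32, 116.49], [-174.64, 174.64]. Speed limits (degrees/s): [159.86, 159.86, 180, 180, 180, 180, 180].

INTERFACE

Orientations are given as [roll, pitch, yaw] about the fixed x, y, z axes, in that order (R = Rz(yaw) Ry(pitch) Rx(roll)).
In Python, from bench import arm gives the robot as it stands.
- The arm moves only by the shell command python3 -m pendant 'ROWS' [FORCE]. ROWS is JSON, a list of rows, each an object of numbers: "tx", "ty", "tz": the shift along the world's x, y, z each as a share of 0.04 m, from -1 to 1; "rx", "ry", "rz": the turn, a rotation vector about the world's x, y, z each as a share of 360 degrees, from -1 to 1; "gripper": the closure, from -1 (fully open) to 1 (shut). In form: [{"tx": .., "ty": .., "tz": .., "rx": .., "ry": .., "rz": .., "gripper": ..}, ...]. A call has 1 to 5 rows; each row shifts and turns the commanded pose from where the row before left it; what a row does not reach is not made up. A row lasts 1/8 s, in which the tool goes at most 62.5 mm and 10.7 degrees, less where a joint would pass 70% of its speed; a pose out of reach is approached as far as the arm can. A call with a number of a shift or a turn outside -1 to 1 is refused whole. A call with a gripper value outside its range is refused whole. The fingers move at their own pace and stop on an object; FORCE is the grip in N (left out, the last holds). Time passes only in rows, so rows that do not move let the fingers close. It gives the time, the measured TCP pose, the force and the opening at its end, in the units of the state.
- arm.observe(): the state, without advancing time (a new reading comes with each control period).
- arm.camera(name): name is "scene" or "top" or "wrist"; returns a dict with "img" (384x512x3 uint8, red, green, blue), "intrinsics" (3x3 intrinsics, pixels), "R" (3x3) and "t" (3): a world point X has camera coordinates R X + t; the wrist camera has in their place "hand_eye" (4x4, takes a point from camera to tool coordinates, whose origin is the TCP and whose axes are the tool frame's). Camera axes: x right, y down, z forward; pixel columns grow to the right and rows downward; lengths in m; the calibration is good to about 2 mm. A picture is of the moment at which its call begins: read the wrist's pose just before it. There is no depth.
- arm.sign_off(): hands the job in, once; it reports no verdict.
The state is a dict: "t": time; "qpos": joint angles; "dq": joint speeds; "joint_torque": joint torques, N m; "ee_pos": TCP position; "ee_rot": TCP orientation; "force": force on the tool from outside, world axes, zero at the start; "ft_torque": the same for the moment, N m; "width": opening from 0.0 (shut) to 1.0 (fully open).
Only numpy, scipy, OpenCV 4.12 (cv2) and the standard library are available. Lean on these libraries where they do the work, as an engineer would, in place of code of your own. Each camera call takes 0.05 s, during which the arm holds its last target.

## Working session

There is one attempt and no reset: what is moved stays moved. The work goes in short steps, Python scripts to look and compute and a shell command to move; the robot and the scene stay as the last step left them, time stands still between calls to the robot, and variables do not carry over. Pictures are saved under pics/ and viewed, and the job is handed in when it is done.

```bash
ls; mkdir -p pics
python3 - <<'E'
from bench import arm
import cv2
s=arm.observe(); print({k:s[k] for k in('t','ee_pos','ee_rot','width','force')},arm.grasp_offset)
for n in('scene','top','wrist'):
    c=arm.camera(n); cv2.imwrite(f'pics/{n}0.png',c['img'][:,:,::-1]); print(n,c['intrinsics'],c.get('R'),c.get('t'),c.get('hand_eye'))
E
```

```text
pics
{'t': 0.0, 'ee_pos': array([ 0.19954461, -0.51174059,  0.23023376]), 'ee_rot': array([ 1.79994979e+02,  1.34706165e-01, -6.86939695e+01]), 'width': 0.998846948606758, 'force': array([-0.35790983,  0.63312871, -0.15621387])} 0.0187
scene [[413.19675154   0.         251.7847467 ]
 [  0.         413.19675154 185.98767504]
 [  0.           0.           1.        ]] [[-0.89619661 -0.44315497  0.02110223]
 [-0.29115975  0.55159468 -0.78164525]
 [ 0.3347501  -0.70665195 -0.62336618]] [0.53997598 0.13796795 1.01335088] None
top [[354.09800742   0.         258.79549855]
 [  0.         354.09800742 192.92474163]
 [  0.           0.           1.        ]] [[ 0.00537571 -0.99987037 -0.01517744]
 [-0.99674777 -0.00413731 -0.08047841]
 [ 0.08040519  0.01556071 -0.99664079]] [0.11456788 0.58017729 0.88066693] None
wrist [[338.67148173   0.         261.94440345]
 [  0.         338.67148173 189.2486379 ]
 [  0.           0.           1.        ]] None None [[ 9.99998305e-01 -1.81147612e-03 -3.28605356e-04  1.62970968e-04]
 [ 1.83082439e-03  9.59704042e-01  2.81006761e-01 -7.26042943e-02]
 [-1.93673150e-04 -2.81006886e-01  9.59705732e-01 -1.42259763e-01]
 [ 0.00000000e+00  0.00000000e+00  0.00000000e+00  1.00000000e+00]]
```

View pics/top0.png

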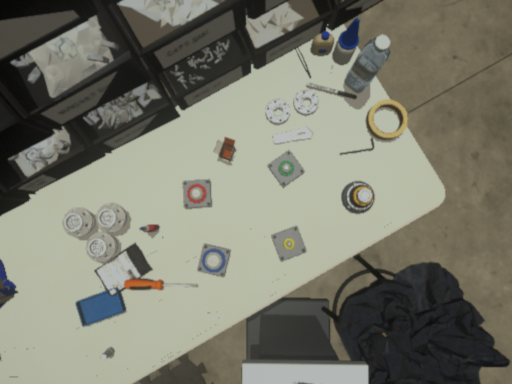

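View pics/scene0.png

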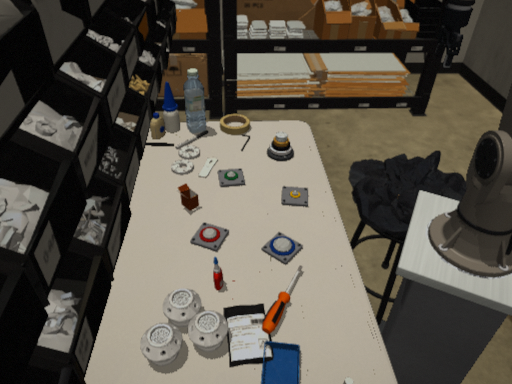

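View pics/wrist0.png

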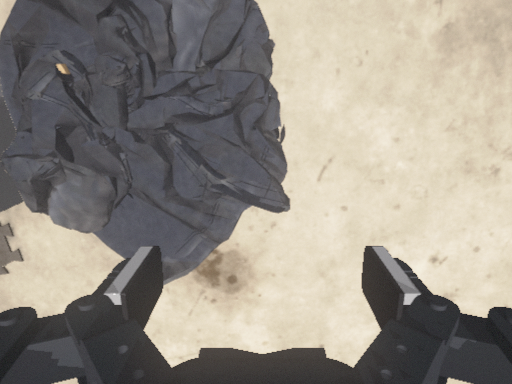

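```bash
cat > h.py <<'E'
import cv2, numpy as np
from scipy.spatial.transform import Rotation as Ro
from bench import arm
def ext(c,s=None):
    if 'R' in c and c.get('R') is not None: return np.array(c['R']),np.array(c['t'])
    H=np.array(c['hand_eye']); T=np.eye(4); T[:3,:3]=Ro.from_euler('xyz',s['ee_rot'],degrees=True).as_matrix(); T[:3,3]=s['ee_pos']
    M=np.linalg.inv(T@H); return M[:3,:3],M[:3,3]
def plane(c,uv,z,s=None):
    R,t=ext(c,s); K=np.array(c['intrinsics']); d=R.T@np.linalg.solve(K,np.array([uv[0],uv[1],1.])); o=-R.T@t
    return o+d*(z-o[2])/d[2]
def proj(c,X,s=None):
    R,t=ext(c,s); p=np.array(c['intrinsics'])@(R@np.array(X)+t); return p[:2]/p[2]
HSV={'yellow':((20,120,80),(35,255,255)),'green':((60,80,40),(95,255,255)),'red':((170,120,60),(180,255,255)),'blue':((100,120,50),(125,255,255))}
def blobs(img,col,amin=15):
    h=cv2.cvtColor(img,cv2.COLOR_RGB2HSV); m=cv2.inRange(h,*HSV[col])
    if col=='red': m|=cv2.inRange(h,(0,120,60),(8,255,255))
    m=cv2.morphologyEx(m,cv2.MORPH_CLOSE,np.ones((3,3)))
    out=[]
    for k in cv2.findContours(m,cv2.RETR_EXTERNAL,cv2.CHAIN_APPROX_NONE)[0]:
        if cv2.contourArea(k)>=amin and len(k)>5:
            out.append((cv2.contourArea(k),cv2.fitEllipse(cv2.convexHull(k) if len(cv2.convexHull(k))>5 else k)))
    return sorted(out,key=lambda a:-a[0])
def circ(c,col,z,s=None,n=4):
    for a,e in blobs(c['img'],col)[:n]:
        p=plane(c,e[0],z,s); print(col,'area',a,'px',np.round(e[0],1),'axes',np.round(e[1],1),'->',np.round(p,4))
def snap(n,name):
    s=arm.observe(); c=arm.camera(n); cv2.imwrite(f'pics/{name}.png',c['img'][:,:,::-1]); return c,s
E
python3 - <<'E'
from h import *
for n in('top','scene'):
    c,s=snap(n,n+'1'); print(n)
    for k in HSV: circ(c,k,0.013)
    cv2.imwrite(f'pics/{n}_z.png',cv2.resize((c['img'][140:290,130:400] if n=='top' else c['img'][110:310,150:350])[:,:,::-1],None,fx=2.9,fy=2.9,interpolation=cv2.INTER_CUBIC))
print(plane(arm.camera('top'),(362,196),.072),plane(arm.camera('scene'),(281,135),.072))
E
```

```text
top
yellow area 71.0 px [288.6 243.3] axes [10.  10.2] -> [0.4519 0.0407 0.013 ]
yellow area 39.0 px [361.2 195.1] axes [17. 19.] -> [ 0.576  -0.1462  0.013 ]
green area 141.5 px [285.8 167.9] axes [13.8 14.4] -> [0.6462 0.0476 0.013 ]
red area 240.5 px [196.4 193.3] axes [18.  18.3] -> [0.579  0.2793 0.013 ]
blue area 777.5 px [ 99.2 307.3] axes [25.6 51.4] -> [0.2876 0.5213 0.013 ]
blue area 330.5 px [350.7  34. ] axes [20.3 31.3] -> [ 1.0079 -0.1261  0.013 ]
blue area 86.0 px [  6.2 274.9] axes [13.8 30.5] -> [0.3667 0.765  0.013 ]
blue area 34.5 px [324.8  34.5] axes [6.6 7.6] -> [ 1.0068 -0.057   0.013 ]
scene
yellow area 139.5 px [234.3 123.1] axes [20.6 29.6] -> [ 0.7748 -0.2131  0.013 ]
yellow area 92.0 px [138.   84.9] axes [16.9 20. ] -> [ 1.2506 -0.2956  0.013 ]
yellow area 24.0 px [294.8 193.8] axes [ 7.  10.3] -> [0.4503 0.0444 0.013 ]
green area 32.0 px [230.7 175.2] axes [ 8.5 13.5] -> [0.6443 0.0524 0.013 ]
red area 103.5 px [218.  278.5] axes [ 8.9 22.2] -> [0.4912 0.3904 0.013 ]
red area 80.0 px [209.2 234.2] axes [14.8 20.5] -> [0.5773 0.2839 0.013 ]
blue area 1230.5 px [280.7 366.9] axes [40.6 65.7] -> [0.2921 0.5112 0.013 ]
blue area 218.5 px [168.2  96.9] axes [19.  29.4] -> [ 1.0863 -0.2668  0.013 ]
blue area 85.5 px [282.  245.6] axes [18.3 24.7] -> [0.4061 0.2372 0.013 ]
blue area 17.5 px [155.4 114.8] axes [5.  5.8] -> [ 1.0455 -0.1327  0.013 ]
[ 0.56937572 -0.13198824  0.072     ] [ 0.56864267 -0.12730531  0.072     ]
```

View pics/top_z.png

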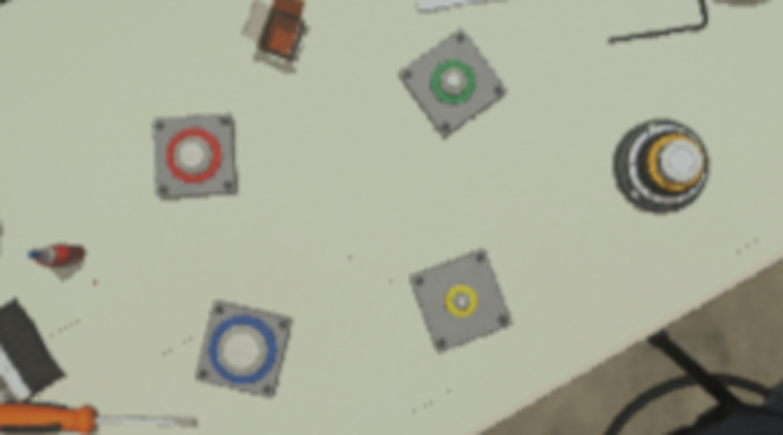

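View pics/scene_z.png

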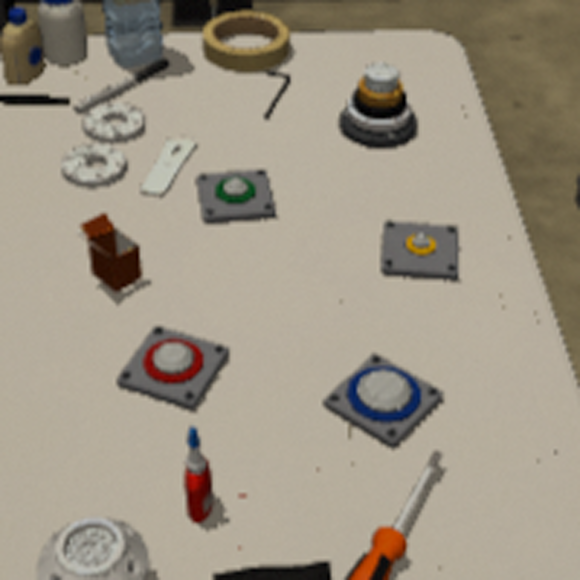

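```bash
python3 -m pendant '[{"tx":0.9,"ty":0.9,"gripper":-1},{"tx":0.9,"ty":0.9,"gripper":-1},{"tx":0.9,"ty":0.9,"gripper":-1},{"tx":0.9,"ty":0.9,"gripper":-1},{"tx":0.9,"ty":0.9,"gripper":-1}]' 40; python3 -m pendant '[{"tx":0.9,"ty":0.9,"gripper":-1},{"tx":0.9,"ty":0.9,"gripper":-1},{"tx":0.9,"ty":0.9,"gripper":-1},{"tx":0.9,"ty":0.9,"gripper":-1},{"gripper":-1}]'
python3 - <<'E'
from h import *
c,s=snap('wrist','w1'); print(s['ee_pos'],s['ee_rot'])
K=np.array(c['intrinsics']);H=np.linalg.inv(np.array(c['hand_eye']))
for z in(0,-.013):
  for x in(-.0425,.0425):
    for y in(-.011,.011):
      p=K@(H@[x,y,z,1])[:3];print(z,x,y,np.round(p[:2]/p[2],1))
E
```

```text
[ 0.19980923 -0.51226083  0.23105064] [ 1.79999475e+02  3.00762894e-02 -6.86912012e+01]
0 -0.0425 -0.011 [168.2 231.6]
0 -0.0425 0.011 [171.9 274.6]
0 0.0425 -0.011 [355.3 231.2]
0 0.0425 0.011 [351.8 274.3]
-0.013 -0.0425 -0.011 [160. 244.]
-0.013 -0.0425 0.011 [164.3 290.2]
-0.013 0.0425 -0.011 [363.6 243.7]
-0.013 0.0425 0.011 [359.4 289.9]invalid input at $[0]: expected keys tx, ty, tz, rx, ry, rz, gripper
invalid input at $[0]: expected keys tx, ty, tz, rx, ry, rz, gripper
```

View pics/w1.png

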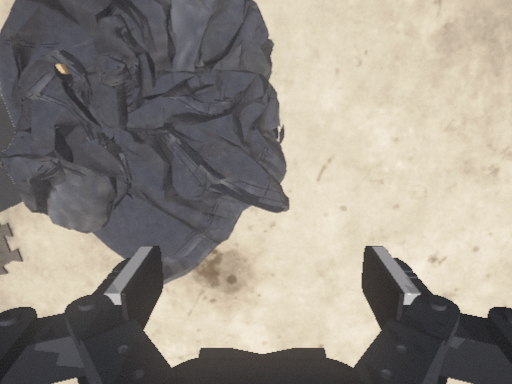

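The pad tips appear at about (160,247) and (363,247). That matches tips standing 13 mm behind the TCP when open. Moving above the stack.

```bash
python3 -m pendant '[{"tx":0.9,"ty":0.9,"tz":0,"rx":0,"ry":0,"rz":0,"gripper":-1},{"tx":0.9,"ty":0.9,"tz":0,"rx":0,"ry":0,"rz":0,"gripper":-1},{"tx":0.9,"ty":0.9,"tz":0,"rx":0,"ry":0,"rz":0,"gripper":-1},{"tx":0.9,"ty":0.9,"tz":0,"rx":0,"ry":0,"rz":0,"gripper":-1},{"tx":0.9,"ty":0.9,"tz":0,"rx":0,"ry":0,"rz":0,"gripper":-1}]' 40; python3 -m pendant '[{"tx":0.9,"ty":0.9,"tz":0,"rx":0,"ry":0,"rz":0,"gripper":-1},{"tx":0.9,"ty":0.9,"tz":0,"rx":0,"ry":0,"rz":0,"gripper":-1},{"tx":0.9,"ty":0.9,"tz":0,"rx":0,"ry":0,"rz":0,"gripper":-1},{"tx":0.9,"ty":0.9,"tz":0,"rx":0,"ry":0,"rz":0,"gripper":-1},{"tx":0,"ty":0,"tz":0,"rx":0,"ry":0,"rz":0,"gripper":-1}]'
python3 - <<'E'
from h import *
c,s=snap('wrist','w2'); print(s['ee_pos'],s['ee_rot'],s['t'])
for z,r in((.072,.018),(.054,.024),(.04,.029),(.028,.034),(.012,.042)): print(z,proj(c,(.568,-.133,z),s))
E
```

```text
t: 1.02
ee_pos: [0.3809, -0.3313, 0.2315]
ee_rot: [-180.0, -0.0, -68.7]
force: [0.2, 0.3, 0.8]
width: 1.001
t: 1.65
ee_pos: [0.5269, -0.1824, 0.2312]
ee_rot: [-179.8, 0.2, -68.1]
force: [-0.4, -0.7, -0.3]
width: 0.999
[ 0.52691526 -0.18238757  0.23117018] [-1.79814546e+02  1.64917572e-01 -6.81256469e+01] 1.65
0.072 [227.09773007 110.04827738]
0.054 [229.08435617 109.00597186]
0.04 [230.4833427  108.27197799]
0.028 [231.59346603 107.68953941]
0.012 [232.96047937 106.97232063]
```

View pics/w2.png

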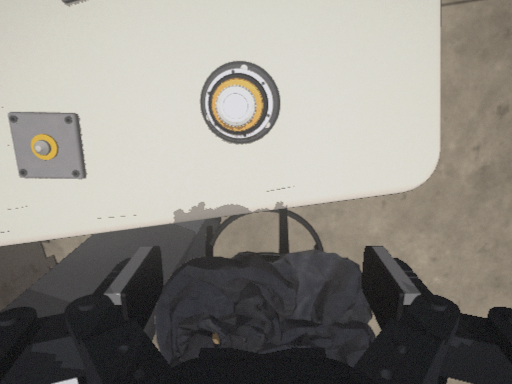

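```bash
cat >> h.py <<'E'
def foot(c,s,z=.012,guess=(.568,-.133),r=.042):
    g=proj(c,(guess[0],guess[1],z),s); hs=cv2.cvtColor(c['img'],cv2.COLOR_RGB2GRAY)
    m=(hs<90).astype(np.uint8)*255; m=cv2.morphologyEx(m,cv2.MORPH_CLOSE,np.ones((3,3)))
    for k in cv2.findContours(m,cv2.RETR_EXTERNAL,cv2.CHAIN_APPROX_NONE)[0]:
        (x,y),rr=cv2.minEnclosingCircle(k)
        if np.hypot(x-g[0],y-g[1])<60 and rr>8:
            e=cv2.fitEllipse(cv2.convexHull(k)); print('foot',np.round(e[0],1),np.round(e[1],1),np.round(plane(c,e[0],z,s),4))
def captop(c,s,z,guess):
    g=proj(c,guess,s); h=cv2.cvtColor(c['img'],cv2.COLOR_RGB2HSV)
    m=cv2.inRange(h,(0,0,120),(180,60,255)); x0,y0=np.round(g).astype(int); w=30
    mm=np.zeros_like(m); mm[max(0,y0-w):y0+w,max(0,x0-w):x0+w]=m[max(0,y0-w):y0+w,max(0,x0-w):x0+w]
    for k in cv2.findContours(mm,cv2.RETR_EXTERNAL,cv2.CHAIN_APPROX_NONE)[0]:
        if cv2.contourArea(k)>60: e=cv2.fitEllipse(cv2.convexHull(k)); print('cap',np.round(e[0],1),np.round(e[1],1),np.round(plane(c,e[0],z,s),4))
E
python3 - <<'E'
from h import *
for n in('wrist','top'):
    c,s=snap(n,n+'3');print(n); foot(c,s); captop(c,s,.072,(.568,-.133,.072))
    for k in('yellow','green'): circ(c,k,.013,s)
    h=cv2.cvtColor(c['img'],cv2.COLOR_RGB2HSV)
    # brass top ring z .054
    for a,e in blobs(c['img'],'yellow')[:3]: print('brass',np.round(plane(c,e[0],.054,s),4))
cv2.imwrite('pics/t3z.png',cv2.resize(arm.camera('top')['img'][:,250:400][150:270,:,::-1],None,fx=4,fy=4))
c=arm.camera('wrist');cv2.imwrite('pics/w3z.png',cv2.resize(c['img'][40:170,170:320,::-1],None,fx=4,fy=4))
E
```

```text
wrist
foot [255.4 106.2] [38.3 59.5] [ 0.5752 -0.1587  0.012 ]
foot [234.3  99.9] [58.8 61.8] [ 0.5731 -0.1362  0.012 ]
cap [231.7 101.6] [40.9 42.2] [ 0.5742 -0.1384  0.072 ]
cap [230.3 103.5] [56.9 67.2] [ 0.5723 -0.1378  0.072 ]Traceback (most recent call last):
  File "<stdin>", line 3, in <module>
  File "h.py", line 40, in captop
    if cv2.contourArea(k)>60: e=cv2.fitEllipse(cv2.convexHull(k)); print('cap',np.round(e[0],1),np.round(e[1],1),np.round(plane(c,e[0],z,s),4))
                                ~~~~~~~~~~~~~~^^^^^^^^^^^^^^^^^^^
cv2.error: OpenCV(4.12.0) /io/opencv/modules/imgproc/src/shapedescr.cpp:361: error: (-201:Incorrect size of input array) There should be at least 5 points to fit the ellipse in function 'fitEllipseNoDirect'
```

Run:
```python
from h import *
c,s=snap('wrist','w3');print(s['ee_pos'],s['ee_rot'])
circ(c,'yellow',.013,s)
for a,e in blobs(c['img'],'yellow')[:3]: print('brass z.054',np.round(plane(c,e[0],.054,s),4))
h=cv2.cvtColor(c['img'],cv2.COLOR_RGB2HSV)
cv2.imwrite('pics/w3z.png',cv2.resize(c['img'][40:170,170:320,::-1],None,fx=5,fy=4.5))
c=arm.camera('top');
circ(c,'yellow',.013); foot(c,None)
for a,e in blobs(c['img'],'yellow')[:3]: print('brass z.054',np.round(plane(c,e[0],.054,s),4))
```

```text
[ 0.52385792 -0.18821196  0.23106696] [ 1.79949666e+02 -7.00500716e-03 -6.86151684e+01]
yellow area 495.5 px [ 37.9 143. ] axes [23.8 28.1] -> [0.4543 0.0408 0.013 ]
yellow area 217.5 px [234.   93.6] axes [38.9 47.7] -> [ 0.5778 -0.1367  0.013 ]
brass z.054 [0.4699 0.0177 0.054 ]
brass z.054 [ 0.5794 -0.1396  0.054 ]
yellow area 71.0 px [288.6 243.3] axes [10.  10.2] -> [0.4519 0.0407 0.013 ]
yellow area 44.5 px [360.4 194.4] axes [14.8 18.7] -> [ 0.5779 -0.1443  0.013 ]
foot [355.4 198.4] [25.7 30.9] [ 0.5676 -0.1316  0.012 ]
brass z.054 [0.4543 0.0435 0.054 ]
brass z.054 [ 0.5747 -0.1332  0.054 ]
```

View pics/w3z.png

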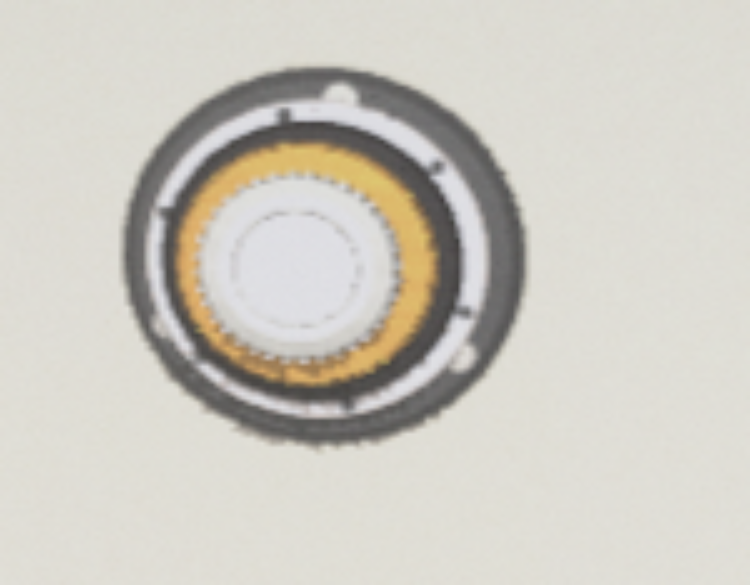

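Run:
```python
from h import *
c,s=snap('wrist','w4')
for uv,z in(((229.6,99.6),.072),((235,97.1),.012),((231.3,98.2),.054)): print(plane(c,uv,z,s).round(4))
c=arm.camera('top'); print(plane(c,(364.8,195.2),.072).round(4))
```

```text
[ 0.5732 -0.1411  0.072 ]
[ 0.5741 -0.141   0.012 ]
[ 0.5739 -0.1408  0.054 ]
[ 0.5713 -0.1387  0.072 ]
```

```bash
python3 -m pendant '[{"tx":0.6,"ty":0.6,"tz":0,"rx":0,"ry":0,"rz":0,"gripper":-1},{"tx":0.6,"ty":0.6,"tz":0,"rx":0,"ry":0,"rz":0,"gripper":-1},{"tx":0,"ty":0,"tz":0,"rx":0,"ry":0,"rz":0,"gripper":-1},{"tx":0,"ty":0,"tz":0,"rx":0,"ry":0,"rz":0,"gripper":-1}]'
python3 - <<'E'
from h import *
c,s=snap('wrist','w5'); print(s['ee_pos'],s['ee_rot'],s['t'])
circ(c,'yellow',.054,s)
p=proj(c,(.5735,-.141,.06),s);print(p); x,y=p.astype(int)
cv2.imwrite('pics/w5z.png',cv2.resize(c['img'][y-50:y+50,x-60:x+60,::-1],None,fx=6,fy=6)); print(x-60,y-50)
E
```

```text
t: 2.45
ee_pos: [0.5711, -0.1422, 0.2312]
ee_rot: [179.9, -0.1, -68.8]
force: [-0.1, -0.9, -0.2]
width: 1.003
[ 0.57106268 -0.14218893  0.2312363 ] [ 1.79925866e+02 -5.85767838e-02 -6.88121254e+01] 2.45
yellow area 430.0 px [ 71.1 197.6] axes [22.3 25.8] -> [0.4755 0.0231 0.054 ]
[261.42158577 166.81989719]
201 116
```

View pics/w5z.png

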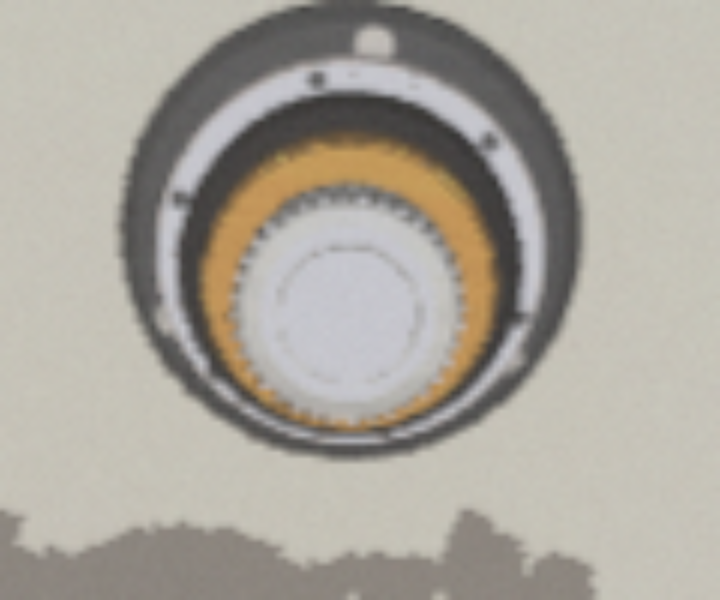

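Run:
```python
from h import *
c=arm.camera('wrist');s=arm.observe();print(s['ee_pos'])
for uv,z in(((259.4,168.4),.072),((259.7,154.3),.012)): print(plane(c,uv,z,s).round(4))
```

```text
[ 0.57091952 -0.14257617  0.23136341]
[ 0.5738 -0.1392  0.072 ]
[ 0.5756 -0.1385  0.012 ]
```

```bash
python3 -m pendant '[{"tx":0.075,"ty":0.08,"tz":-0.9,"rx":0,"ry":0,"rz":0,"gripper":-1},{"tx":0,"ty":0,"tz":-0.9,"rx":0,"ry":0,"rz":0,"gripper":-1},{"tx":0,"ty":0,"tz":-0.9,"rx":0,"ry":0,"rz":0,"gripper":-1},{"tx":0,"ty":0,"tz":-0.9,"rx":0,"ry":0,"rz":0,"gripper":-1},{"tx":0,"ty":0,"tz":-0.775,"rx":0,"ry":0,"rz":0,"gripper":-1}]'
python3 - <<'E'
from h import *
c,s=snap('wrist','w6'); print(s['ee_pos'],s['force'])
E
```

```text
t: 3.18
ee_pos: [0.5738, -0.139, 0.0551]
ee_rot: [179.9, -0.0, -68.8]
force: [-0.1, 0.2, -0.0]
width: 0.998
[ 0.57375889 -0.13899805  0.05513479] [-0.08416987  0.24918552 -0.03966371]
```

View pics/w6.png

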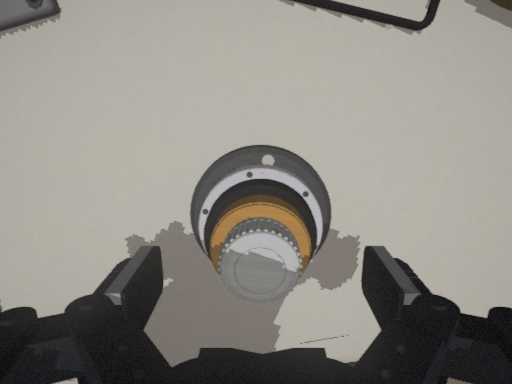

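```bash
python3 -m pendant '[{"tx":0,"ty":0,"tz":0,"rx":0,"ry":0,"rz":0,"gripper":1},{"tx":0,"ty":0,"tz":0,"rx":0,"ry":0,"rz":0,"gripper":1},{"tx":0,"ty":0,"tz":0,"rx":0,"ry":0,"rz":0,"gripper":1},{"tx":0,"ty":0,"tz":0,"rx":0,"ry":0,"rz":0,"gripper":1},{"tx":0,"ty":0,"tz":0,"rx":0,"ry":0,"rz":0,"gripper":1}]' 40; python3 -m pendant '[{"tx":0,"ty":0,"tz":0.1,"rx":0,"ry":0,"rz":0,"gripper":1},{"tx":0,"ty":0,"tz":0.4,"rx":0,"ry":0,"rz":0,"gripper":1},{"tx":0,"ty":0,"tz":0.7,"rx":0,"ry":0,"rz":0,"gripper":1}]'
python3 - <<'E'
from h import *
c,s=snap('wrist','w7'); print(s['ee_pos'],s['force'],s['width'])
E
```

```text
t: 3.85
ee_pos: [0.5764, -0.1377, 0.0585]
ee_rot: [-179.8, -0.1, -68.7]
force: [-0.7, 0.6, 6.2]
width: 0.4
t: 4.22
ee_pos: [0.5738, -0.137, 0.1043]
ee_rot: [179.9, 0.1, -68.7]
force: [0.6, -0.1, -0.4]
width: 0.402
[ 0.57378015 -0.13695899  0.10427925] [ 0.6037836  -0.12305411 -0.3685107 ] 0.40162257780200666
```

View pics/w7.png

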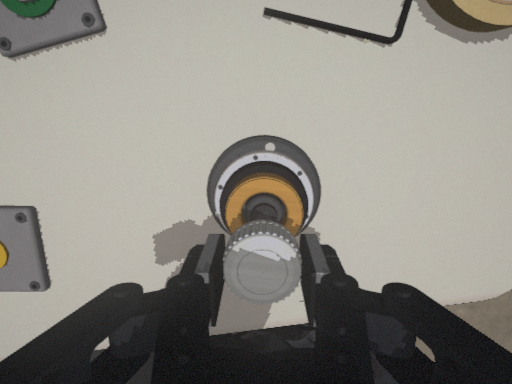

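Run:
```python
import cv2
i=cv2.imread('pics/w7.png');cv2.imwrite('pics/w7z.png',cv2.resize(i[190:340,180:340],None,fx=4.5,fy=3.9))
```

```text
(no output)
```

View pics/w7z.png

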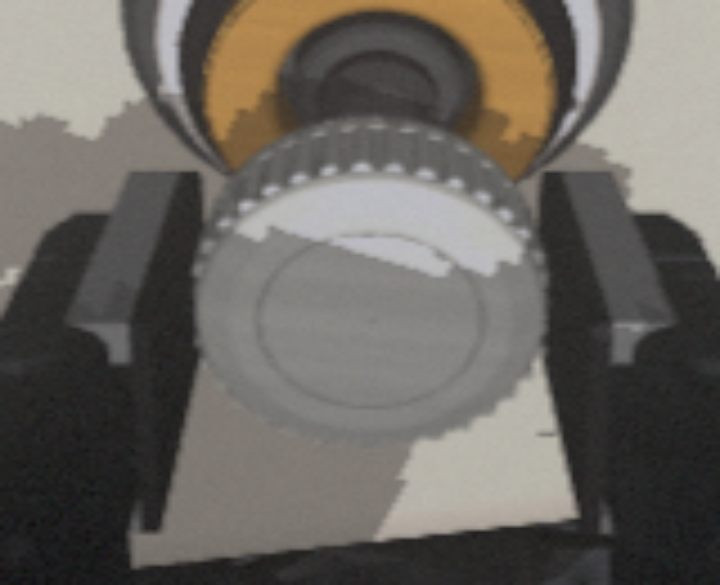

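```bash
python3 -m pendant '[{"tx":-0.6,"ty":0.85,"tz":0.4,"rx":0,"ry":0,"rz":0,"gripper":1},{"tx":-0.6,"ty":0.9,"tz":0,"rx":0,"ry":0,"rz":0,"gripper":1},{"tx":-0.6,"ty":0.9,"tz":0,"rx":0,"ry":0,"rz":0,"gripper":1},{"tx":-0.6,"ty":0.9,"tz":0,"rx":0,"ry":0,"rz":0,"gripper":1},{"tx":-0.6,"ty":0.9,"tz":0,"rx":0,"ry":0,"rz":0,"gripper":1}]';python3 -m pendant '[{"tx":0,"ty":0,"tz":0,"rx":0,"ry":0,"rz":0,"gripper":1},{"tx":0,"ty":0,"tz":0,"rx":0,"ry":0,"rz":0,"gripper":1}]'
python3 - <<'E'
from h import *
c,s=snap('wrist','w8'); print(s['ee_pos'],s['ee_rot'],s['force'],s['width'])
circ(c,'yellow',.013,s)
circ(c,'blue',.013,s)
E
```

```text
t: 4.9
ee_pos: [0.4544, 0.0421, 0.1211]
ee_rot: [-179.9, -0.0, -68.7]
force: [0.4, 0.2, -0.2]
width: 0.397
t: 5.15
ee_pos: [0.4555, 0.0404, 0.121]
ee_rot: [-179.9, -0.1, -68.7]
force: [0.5, -0.6, -0.2]
width: 0.397
[0.45551475 0.04035022 0.1209616 ] [-1.79926891e+02 -7.19964469e-02 -6.86879877e+01] [ 0.48205205 -0.58125678 -0.24274243] 0.3971111953253858
yellow area 921.5 px [259.4 190.2] axes [34.3 35.5] -> [0.4537 0.0416 0.013 ]
blue area 903.0 px [ -0.8 152.3] axes [68.6 86.1] -> [0.4111 0.2329 0.013 ]
```

View pics/w8.png

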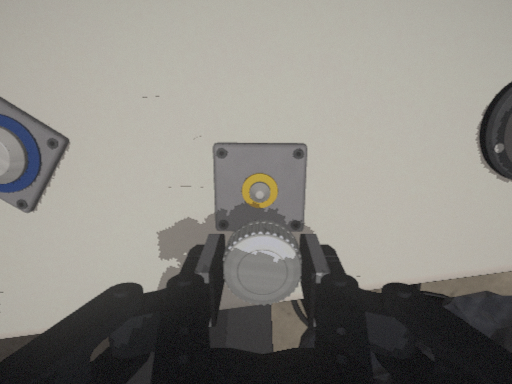

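```bash
python3 -m pendant '[{"tx":-0.025,"ty":0.04,"tz":-0.8,"rx":0,"ry":0,"rz":0,"gripper":1},{"tx":0,"ty":0,"tz":-0.8,"rx":0,"ry":0,"rz":0,"gripper":1},{"tx":0,"ty":0,"tz":-0.6,"rx":0,"ry":0,"rz":0,"gripper":1},{"tx":0,"ty":0,"tz":-0.1,"rx":0,"ry":0,"rz":0,"gripper":1},{"tx":0,"ty":0,"tz":-0.1,"rx":0,"ry":0,"rz":0,"gripper":1}]';python3 -m pendant '[{"tx":0,"ty":0,"tz":-0.07,"rx":0,"ry":0,"rz":0,"gripper":1},{"tx":0,"ty":0,"tz":0,"rx":0,"ry":0,"rz":0,"gripper":1}]'
python3 - <<'E'
from h import *
c,s=snap('wrist','w9'); print(s['ee_pos'],s['ee_rot'],s['force'],s['width'])
E
```

```text
t: 5.82
ee_pos: [0.455, 0.0418, 0.0247]
ee_rot: [-179.9, -0.0, -68.8]
force: [-0.1, 0.0, -0.1]
width: 0.4
t: 6.08
ee_pos: [0.4544, 0.0423, 0.022]
ee_rot: [-179.9, -0.0, -68.7]
force: [0.2, -0.4, -0.6]
width: 0.399
[0.45436822 0.04231335 0.02200747] [-1.79942236e+02 -2.67915295e-02 -6.87032972e+01] [ 0.21631411 -0.39087549 -0.55404398] 0.3988456678596951
```

View pics/w9.png

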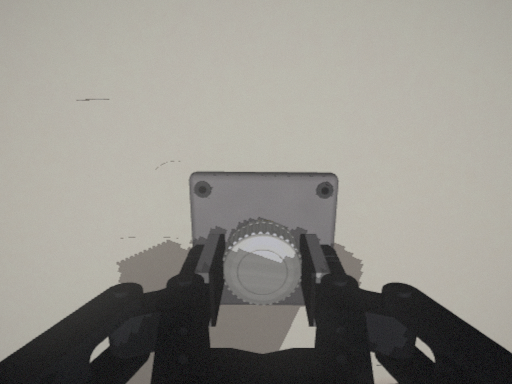

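Descending slowly until contact.

```bash
python3 -m pendant '[{"tx":0,"ty":0,"tz":-0.1,"rx":0,"ry":0,"rz":0,"gripper":1},{"tx":0,"ty":0,"tz":0,"rx":0,"ry":0,"rz":0,"gripper":1}]';python3 -m pendant '[{"tx":0,"ty":0,"tz":-0.05,"rx":0,"ry":0,"rz":0,"gripper":1},{"tx":0,"ty":0,"tz":0,"rx":0,"ry":0,"rz":0,"gripper":1}]'
```

```text
t: 6.38
ee_pos: [0.454, 0.0424, 0.0176]
ee_rot: [-180.0, -0.0, -68.7]
force: [0.5, -0.0, 1.7]
width: 0.4
t: 6.62
ee_pos: [0.4541, 0.0424, 0.0174]
ee_rot: [180.0, -0.1, -68.7]
force: [-3.1, -0.7, 15.8]
width: 0.398
```

```bash
python3 -m pendant '[{"tx":0,"ty":0,"tz":-0.03,"rx":0,"ry":0,"rz":0,"gripper":1},{"tx":0,"ty":0,"tz":0,"rx":0,"ry":0,"rz":0,"gripper":1}]'
```

```text
t: 6.88
ee_pos: [0.4541, 0.0424, 0.0173]
ee_rot: [180.0, -0.1, -68.7]
force: [-7.4, -1.0, 25.0]
width: 0.401
```

```bash
python3 -m pendant '[{"tx":0,"ty":0,"tz":0.06,"rx":0,"ry":0,"rz":0,"gripper":1},{"tx":0,"ty":0,"tz":0,"rx":0,"ry":0,"rz":0,"gripper":0},{"tx":0,"ty":0,"tz":0,"rx":0,"ry":0,"rz":0,"gripper":-1},{"tx":0,"ty":0,"tz":0,"rx":0,"ry":0,"rz":0,"gripper":-1},{"tx":0,"ty":0,"tz":0,"rx":0,"ry":0,"rz":0,"gripper":-1}]';python3 -m pendant '[{"tx":0,"ty":0,"tz":0.5,"rx":0,"ry":0,"rz":0,"gripper":-1},{"tx":0,"ty":0,"tz":0.9,"rx":0,"ry":0,"rz":0,"gripper":-1},{"tx":0,"ty":0,"tz":0.9,"rx":0,"ry":0,"rz":0,"gripper":-1},{"tx":0,"ty":0,"tz":0.9,"rx":0,"ry":0,"rz":0,"gripper":-1},{"tx":0,"ty":0,"tz":0,"rx":0,"ry":0,"rz":0,"gripper":-1}]'
python3 - <<'E'
from h import *
c,s=snap('wrist','w10'); print(s['ee_pos'],s['ee_rot'],s['force'],s['width'])
E
```

```text
t: 7.5
ee_pos: [0.4537, 0.0424, 0.0164]
ee_rot: [180.0, 0.0, -68.7]
force: [-0.2, -0.4, 0.2]
width: 0.998
t: 8.12
ee_pos: [0.4564, 0.0428, 0.1475]
ee_rot: [-179.6, -0.1, -68.7]
force: [0.7, 0.7, -0.7]
width: 1.0
[0.45638262 0.04277544 0.14751472] [-1.79620387e+02 -1.28698759e-01 -6.87000669e+01] [ 0.73414392  0.73668517 -0.70583855] 0.9998824992326716
```

View pics/w10.png

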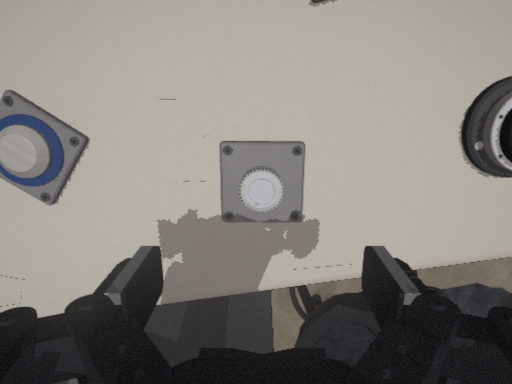

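Cap is seated, with its top at about (262,190) and centred on the plate. Back to the stack for the bush.

```bash
python3 -m pendant '[{"tx":0.6,"ty":-0.9,"tz":0,"rx":0,"ry":0,"rz":0,"gripper":-1},{"tx":0.6,"ty":-0.9,"tz":0,"rx":0,"ry":0,"rz":0,"gripper":-1},{"tx":0.6,"ty":-0.9,"tz":0,"rx":0,"ry":0,"rz":0,"gripper":-1},{"tx":0.6,"ty":-0.9,"tz":0,"rx":0,"ry":0,"rz":0,"gripper":-1},{"tx":0.6,"ty":-0.93,"tz":0,"rx":0,"ry":0,"rz":0,"gripper":-1}]';python3 -m pendant '[{"tx":0,"ty":0,"tz":0,"rx":0,"ry":0,"rz":0,"gripper":-1},{"tx":0,"ty":0,"tz":0,"rx":0,"ry":0,"rz":0,"gripper":-1}]'
python3 - <<'E'
from h import *
c,s=snap('wrist','w11'); print(s['ee_pos'],s['ee_rot'],s['force'],s['width'])
circ(c,'yellow',.054,s)
cv2.imwrite('pics/w11z.png',cv2.resize(c['img'][90:270,160:360,::-1],None,fx=4,fy=3.3))
E
```

```text
t: 8.8
ee_pos: [0.5733, -0.1396, 0.1425]
ee_rot: [179.8, 0.1, -68.7]
force: [0.7, 0.3, -0.1]
width: 1.0
t: 9.05
ee_pos: [0.5727, -0.1378, 0.1429]
ee_rot: [179.8, 0.2, -68.7]
force: [0.1, 0.1, -0.0]
width: 0.999
[ 0.57266671 -0.13784333  0.14287656] [ 1.79849034e+02  1.70000427e-01 -6.86744999e+01] [ 0.09471452  0.05260146 -0.01524901] 0.9993680626742626
```

View pics/w11z.png

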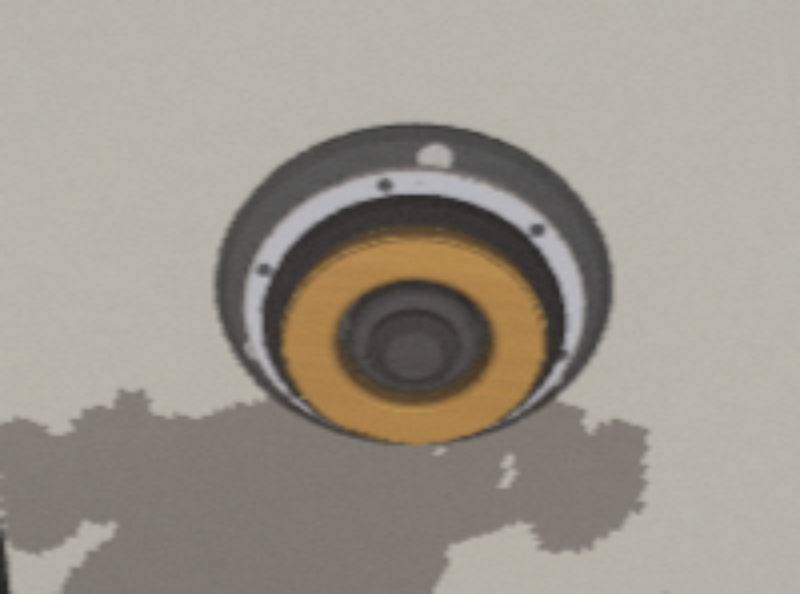

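Run:
```python
from h import *
s=arm.observe();c=arm.camera('wrist');print(s['ee_pos'],plane(c,(263.4,193.3),.054,s).round(4))
```

```text
[ 0.57281316 -0.13705269  0.14339065] [ 0.5746 -0.1373  0.054 ]
```

```bash
python3 -m pendant '[{"tx":0.04,"ty":-0.01,"tz":-0.9,"rx":0,"ry":0,"rz":0,"gripper":-1},{"tx":0,"ty":0,"tz":-0.9,"rx":0,"ry":0,"rz":0,"gripper":-1},{"tx":0,"ty":0,"tz":-0.78,"rx":0,"ry":0,"rz":0,"gripper":-1},{"tx":0,"ty":0,"tz":0,"rx":0,"ry":0,"rz":0,"gripper":-1},{"tx":0,"ty":0,"tz":0,"rx":0,"ry":0,"rz":0,"gripper":-1}]';python3 -m pendant '[{"tx":0,"ty":0,"tz":0,"rx":0,"ry":0,"rz":0,"gripper":0.2},{"tx":0,"ty":0,"tz":0,"rx":0,"ry":0,"rz":0,"gripper":1},{"tx":0,"ty":0,"tz":0,"rx":0,"ry":0,"rz":0,"gripper":1},{"tx":0,"ty":0,"tz":0,"rx":0,"ry":0,"rz":0,"gripper":1},{"tx":0,"ty":0,"tz":0,"rx":0,"ry":0,"rz":0,"gripper":1}]' 50
```

```text
t: 9.78
ee_pos: [0.5764, -0.1385, 0.0429]
ee_rot: [-179.9, -0.0, -68.6]
force: [0.4, -0.4, -1.2]
width: 0.994
t: 10.4
ee_pos: [0.5764, -0.1391, 0.0434]
ee_rot: [-179.9, -0.1, -68.7]
force: [-2.1, 0.6, 6.2]
width: 0.527
```

```bash
python3 -m pendant '[{"tx":0,"ty":0,"tz":0.2,"rx":0,"ry":0,"rz":0,"gripper":1},{"tx":0,"ty":0,"tz":0.6,"rx":0,"ry":0,"rz":0,"gripper":1},{"tx":0,"ty":0,"tz":0.8,"rx":0,"ry":0,"rz":0,"gripper":1},{"tx":0.35,"ty":0.85,"tz":0.3,"rx":0,"ry":0,"rz":0,"gripper":1},{"tx":0.35,"ty":0.9,"tz":0.1,"rx":0,"ry":0,"rz":0,"gripper":1}]';python3 -m pendant '[{"tx":0.35,"ty":0.95,"tz":0,"rx":0,"ry":0,"rz":0,"gripper":1},{"tx":0.35,"ty":0.95,"tz":0,"rx":0,"ry":0,"rz":0,"gripper":1},{"tx":0.35,"ty":0.95,"tz":0,"rx":0,"ry":0,"rz":0,"gripper":1},{"tx":0,"ty":0,"tz":0,"rx":0,"ry":0,"rz":0,"gripper":1},{"tx":0,"ty":0,"tz":0,"rx":0,"ry":0,"rz":0,"gripper":1}]'
python3 - <<'E'
from h import *
c,s=snap('wrist','w12'); print(s['ee_pos'],s['ee_rot'],s['force'],s['width'])
circ(c,'green',.013,s)
E
```

```text
t: 11.02
ee_pos: [0.6045, -0.0697, 0.1232]
ee_rot: [-179.9, -0.1, -68.8]
force: [0.8, 0.7, -1.4]
width: 0.528
t: 11.65
ee_pos: [0.6451, 0.0441, 0.1213]
ee_rot: [179.9, -0.1, -68.7]
force: [-0.4, -0.5, -1.0]
width: 0.531
[0.64514293 0.04406091 0.12125021] [ 1.79928369e+02 -5.38166761e-02 -6.86881296e+01] [-0.40415207 -0.48653037 -1.04836086] 0.5312650582298024
green area 1846.0 px [257.8 181.6] axes [48.9 50.8] -> [0.6489 0.0487 0.013 ]
```

View pics/w12.png

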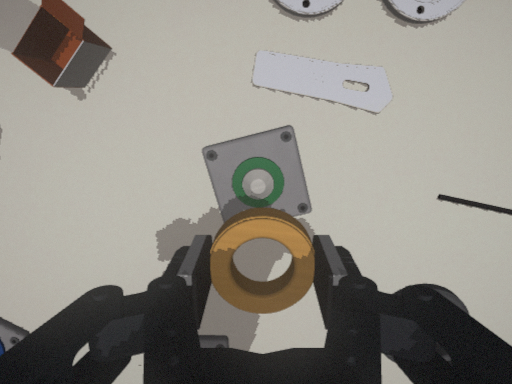

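```bash
python3 -m pendant '[{"tx":0.09,"ty":0.11,"tz":-0.8,"rx":0,"ry":0,"rz":0,"gripper":1},{"tx":0,"ty":0,"tz":-0.8,"rx":0,"ry":0,"rz":0,"gripper":1},{"tx":0,"ty":0,"tz":-0.5,"rx":0,"ry":0,"rz":0,"gripper":1},{"tx":0,"ty":0,"tz":0,"rx":0,"ry":0,"rz":0,"gripper":1},{"tx":0,"ty":0,"tz":0,"rx":0,"ry":0,"rz":0,"gripper":1}]'
python3 - <<'E'
from h import *
c,s=snap('wrist','w13'); print(s['ee_pos'],s['force'])
circ(c,'green',.013,s)
E
```

```text
t: 12.32
ee_pos: [0.6499, 0.048, 0.0386]
ee_rot: [-179.9, -0.1, -68.8]
force: [0.3, -0.7, -1.8]
width: 0.532
[0.64990703 0.04802728 0.03864587] [ 0.26385554 -0.65699387 -1.84571194]
green area 267.5 px [260.8 220.9] axes [44.9 62.2] -> [0.6553 0.0507 0.013 ]
green area 222.0 px [256.1 256.4] axes [17.1 43.7] -> [0.6349 0.0456 0.013 ]
```

View pics/w13.png

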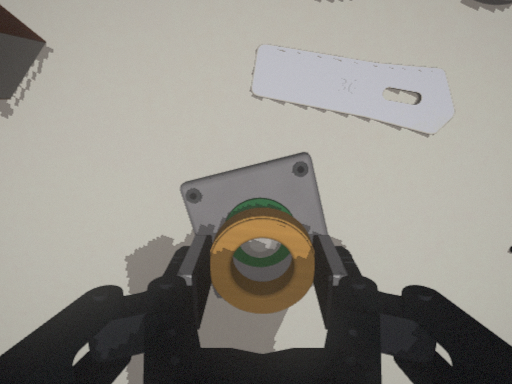

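```bash
python3 -m pendant '[{"tx":0,"ty":0,"tz":-0.2,"rx":0,"ry":0,"rz":0,"gripper":1},{"tx":0,"ty":0,"tz":-0.15,"rx":0,"ry":0,"rz":0,"gripper":1},{"tx":0,"ty":0,"tz":-0.1,"rx":0,"ry":0,"rz":0,"gripper":1},{"tx":0,"ty":0,"tz":0,"rx":0,"ry":0,"rz":0,"gripper":1}]';python3 -m pendant '[{"tx":0,"ty":0,"tz":-0.08,"rx":0,"ry":0,"rz":0,"gripper":1},{"tx":0,"ty":0,"tz":0,"rx":0,"ry":0,"rz":0,"gripper":1}]'
```

```text
t: 12.88
ee_pos: [0.6485, 0.0492, 0.0188]
ee_rot: [179.9, 0.0, -68.7]
force: [-0.1, 0.3, -1.8]
width: 0.533
t: 13.12
ee_pos: [0.6495, 0.0493, 0.0166]
ee_rot: [-180.0, -0.0, -68.7]
force: [0.7, 0.6, 0.0]
width: 0.528
```

```bash
python3 -m pendant '[{"tx":0,"ty":0,"tz":-0.03,"rx":0,"ry":0,"rz":0,"gripper":1},{"tx":0,"ty":0,"tz":0,"rx":0,"ry":0,"rz":0,"gripper":1}]'
```

```text
t: 13.38
ee_pos: [0.6495, 0.0493, 0.0165]
ee_rot: [-179.9, -0.0, -68.7]
force: [-1.6, -0.6, 4.4]
width: 0.534
```

Seated, with contact at TCP z 0.0165 as predicted. Releasing.

```bash
python3 -m pendant '[{"tx":0,"ty":0,"tz":0,"rx":0,"ry":0,"rz":0,"gripper":0},{"tx":0,"ty":0,"tz":0,"rx":0,"ry":0,"rz":0,"gripper":-1},{"tx":0,"ty":0,"tz":0,"rx":0,"ry":0,"rz":0,"gripper":-1},{"tx":0,"ty":0,"tz":0,"rx":0,"ry":0,"rz":0,"gripper":-1},{"tx":0,"ty":0,"tz":0,"rx":0,"ry":0,"rz":0,"gripper":-1}]';python3 -m pendant '[{"tx":0,"ty":0,"tz":0.5,"rx":0,"ry":0,"rz":0,"gripper":-1},{"tx":0,"ty":0,"tz":0.9,"rx":0,"ry":0,"rz":0,"gripper":-1},{"tx":0,"ty":0,"tz":0.9,"rx":0,"ry":0,"rz":0,"gripper":-1},{"tx":0,"ty":0,"tz":0.9,"rx":0,"ry":0,"rz":0,"gripper":-1},{"tx":0,"ty":0,"tz":0,"rx":0,"ry":0,"rz":0,"gripper":-1}]'
python3 - <<'E'
from h import *
c,s=snap('wrist','w14'); print(s['ee_pos'],s['ee_rot'],s['force'],s['width'])
E
```

```text
t: 14.0
ee_pos: [0.649, 0.0492, 0.0149]
ee_rot: [180.0, 0.0, -68.7]
force: [-0.1, -0.2, -0.1]
width: 0.998
t: 14.62
ee_pos: [0.6523, 0.0499, 0.149]
ee_rot: [-179.4, -0.2, -68.7]
force: [0.3, -0.3, 0.3]
width: 0.997
[0.65229008 0.0499271  0.1490401 ] [-1.79410099e+02 -1.50817800e-01 -6.86938183e+01] [ 0.26456802 -0.29458099  0.34905366] 0.9967925949534358
```

View pics/w14.png

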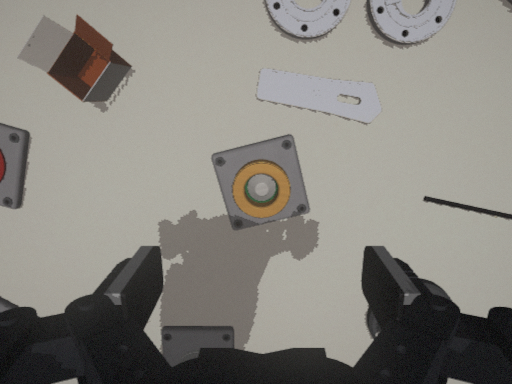

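```bash
python3 -m pendant '[{"tx":-0.37,"ty":-0.94,"tz":0,"rx":0,"ry":0,"rz":0,"gripper":-1},{"tx":-0.37,"ty":-0.94,"tz":0,"rx":0,"ry":0,"rz":0,"gripper":-1},{"tx":-0.37,"ty":-0.94,"tz":0,"rx":0,"ry":0,"rz":0,"gripper":-1},{"tx":-0.37,"ty":-0.94,"tz":0,"rx":0,"ry":0,"rz":0,"gripper":-1},{"tx":-0.37,"ty":-0.94,"tz":0,"rx":0,"ry":0,"rz":0,"gripper":-1}]';python3 -m pendant '[{"tx":0,"ty":0,"tz":0,"rx":0,"ry":0,"rz":0,"gripper":-1},{"tx":0,"ty":0,"tz":0,"rx":0,"ry":0,"rz":0,"gripper":-1}]'
python3 - <<'E'
from h import *
c,s=snap('wrist','w15'); print(s['ee_pos'],s['ee_rot'],s['force'],s['width'])
cv2.imwrite('pics/w15z.png',cv2.resize(c['img'][90:270,160:360,::-1],None,fx=4,fy=3))
E
```

```text
t: 15.3
ee_pos: [0.5734, -0.1399, 0.142]
ee_rot: [179.9, 0.1, -68.7]
force: [0.8, -0.4, 0.1]
width: 1.0
t: 15.55
ee_pos: [0.5747, -0.1378, 0.1424]
ee_rot: [180.0, 0.1, -68.7]
force: [-0.6, -0.2, 0.5]
width: 0.998
[ 0.57468042 -0.13781659  0.1424036 ] [ 1.79967818e+02  1.06342323e-01 -6.86786107e+01] [-0.58553402 -0.19158187  0.46150285] 0.9980605260407787
```

View pics/w15z.png

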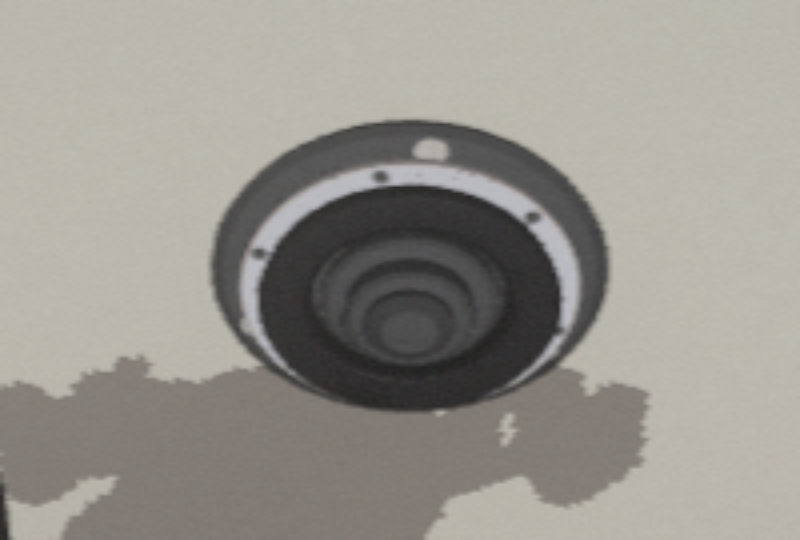

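```bash
python3 -m pendant '[{"tx":0,"ty":0,"tz":-0.9,"rx":0,"ry":0,"rz":0,"gripper":-1},{"tx":0,"ty":0,"tz":-0.9,"rx":0,"ry":0,"rz":0,"gripper":-1},{"tx":0,"ty":0,"tz":-0.8,"rx":0,"ry":0,"rz":0,"gripper":-1},{"tx":0,"ty":0,"tz":-0.28,"rx":0,"ry":0,"rz":0,"gripper":-1},{"tx":0,"ty":0,"tz":0,"rx":0,"ry":0,"rz":0,"gripper":-1}]'
```

```text
t: 16.23
ee_pos: [0.575, -0.1375, 0.0275]
ee_rot: [180.0, 0.1, -68.6]
force: [-0.2, 0.2, 0.5]
width: 1.002
```

```bash
python3 -m pendant '[{"tx":0,"ty":0,"tz":0,"rx":0,"ry":0,"rz":0,"gripper":0},{"tx":0,"ty":0,"tz":0,"rx":0,"ry":0,"rz":0,"gripper":1},{"tx":0,"ty":0,"tz":0,"rx":0,"ry":0,"rz":0,"gripper":1},{"tx":0,"ty":0,"tz":0,"rx":0,"ry":0,"rz":0,"gripper":1},{"tx":0,"ty":0,"tz":0,"rx":0,"ry":0,"rz":0,"gripper":1}]' 50
python3 - <<'E'
from h import *
c,s=snap('wrist','w16'); print(s['ee_pos'],s['force'],s['width'])
E
```

```text
t: 16.85
ee_pos: [0.5767, -0.1389, 0.0305]
ee_rot: [-179.8, -0.1, -68.7]
force: [-0.6, 0.6, 5.8]
width: 0.644
[ 0.57672435 -0.13885853  0.0304717 ] [-0.61977149  0.59400306  5.81165615] 0.6440119886631357
```

View pics/w16.png

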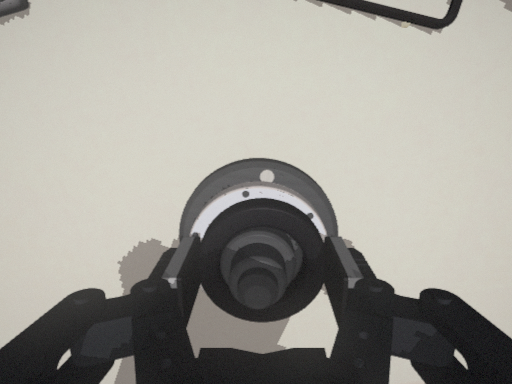

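```bash
python3 -m pendant '[{"tx":0,"ty":0,"tz":0.2,"rx":0,"ry":0,"rz":0,"gripper":1},{"tx":0,"ty":0,"tz":0.7,"rx":0,"ry":0,"rz":0,"gripper":1},{"tx":0,"ty":0,"tz":0.8,"rx":0,"ry":0,"rz":0,"gripper":1},{"tx":0,"ty":0.5,"tz":0.4,"rx":0,"ry":0,"rz":0,"gripper":1},{"tx":0.02,"ty":0.9,"tz":0.2,"rx":0,"ry":0,"rz":0,"gripper":1}]';python3 -m pendant '[{"tx":0.02,"ty":0.95,"tz":0,"rx":0,"ry":0,"rz":0,"gripper":1},{"tx":0.02,"ty":0.95,"tz":0,"rx":0,"ry":0,"rz":0,"gripper":1},{"tx":0.02,"ty":0.95,"tz":0,"rx":0,"ry":0,"rz":0,"gripper":1},{"tx":0.02,"ty":0.95,"tz":0,"rx":0,"ry":0,"rz":0,"gripper":1},{"tx":0.02,"ty":0.95,"tz":0,"rx":0,"ry":0,"rz":0,"gripper":1}]'
python3 - <<'E'
from h import *
c,s=snap('wrist','w17'); print(s['ee_pos'],s['force'],s['width'])
circ(c,'red',.013,s)
E
```

```text
t: 17.52
ee_pos: [0.5763, -0.0829, 0.1213]
ee_rot: [-179.9, -0.1, -68.9]
force: [0.3, 0.8, -0.8]
width: 0.646
t: 18.15
ee_pos: [0.5787, 0.1104, 0.1198]
ee_rot: [180.0, 0.1, -68.6]
force: [1.3, -0.8, -1.3]
width: 0.647
[0.57867826 0.11036958 0.11977553] [ 1.28182997 -0.83314632 -1.26852403] 0.646868466867921
red area 3806.0 px [ 41.4 101.4] axes [64.3 76.9] -> [0.5819 0.2803 0.013 ]
red area 118.0 px [180.5   8. ] axes [11.1 31.7] -> [0.6753 0.206  0.013 ]
red area 34.5 px [ 1.884e+02 -1.000e-01] axes [13.5 16.4] -> [0.6817 0.2026 0.013 ]
```

View pics/w17.png

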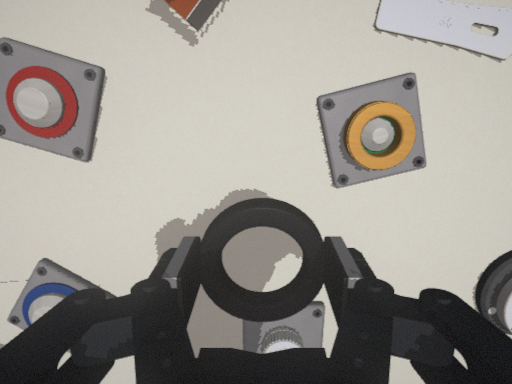

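```bash
python3 -m pendant '[{"tx":0.03,"ty":0.95,"tz":0,"rx":0,"ry":0,"rz":0,"gripper":1},{"tx":0.02,"ty":0.95,"tz":0,"rx":0,"ry":0,"rz":0,"gripper":1},{"tx":0.02,"ty":0.95,"tz":0,"rx":0,"ry":0,"rz":0,"gripper":1},{"tx":0,"ty":0.95,"tz":0,"rx":0,"ry":0,"rz":0,"gripper":1},{"tx":0,"ty":0.45,"tz":0,"rx":0,"ry":0,"rz":0,"gripper":1}]';python3 -m pendant '[{"tx":0,"ty":0,"tz":0,"rx":0,"ry":0,"rz":0,"gripper":1},{"tx":0,"ty":0,"tz":0,"rx":0,"ry":0,"rz":0,"gripper":1}]'
python3 - <<'E'
from h import *
c,s=snap('wrist','w18'); print(s['ee_pos'],s['ee_rot'],s['force'],s['width'])
circ(c,'red',.013,s)
E
```

```text
t: 18.82
ee_pos: [0.5804, 0.2815, 0.1197]
ee_rot: [179.9, 0.2, -68.4]
force: [-0.4, 0.5, -0.2]
width: 0.641
t: 19.08
ee_pos: [0.5832, 0.2746, 0.1197]
ee_rot: [179.9, -0.1, -68.8]
force: [0.0, -0.5, -0.2]
width: 0.642
[0.58317926 0.27459024 0.1196664 ] [ 1.79945786e+02 -1.36594029e-01 -6.88294245e+01] [ 0.00687551 -0.53637139 -0.24782288] 0.6418436598119887
red area 1096.0 px [ 68.  249.3] axes [31.  70.6] -> [0.4797 0.402  0.013 ]
red area 998.0 px [252.8 187.5] axes [61.2 63.9] -> [0.5817 0.2811 0.013 ]
```

View pics/w18.png

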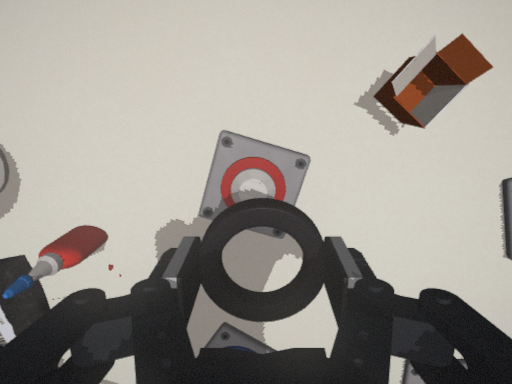

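```bash
python3 -m pendant '[{"tx":-0.03,"ty":0.16,"tz":-0.7,"rx":0,"ry":0,"rz":0,"gripper":1},{"tx":0,"ty":0,"tz":-0.8,"rx":0,"ry":0,"rz":0,"gripper":1},{"tx":0,"ty":0,"tz":-0.6,"rx":0,"ry":0,"rz":0,"gripper":1},{"tx":0,"ty":0,"tz":0,"rx":0,"ry":0,"rz":0,"gripper":1},{"tx":0,"ty":0,"tz":0,"rx":0,"ry":0,"rz":0,"gripper":1}]'
python3 - <<'E'
from h import *
c,s=snap('wrist','w19'); print(s['ee_pos'],s['force'])
print(proj(c,(.5818,.2808,.013),s),proj(c,(.5818,.2808,.023),s))
E
```

```text
t: 19.75
ee_pos: [0.5827, 0.2828, 0.0371]
ee_rot: [-179.9, -0.0, -68.8]
force: [0.2, -0.7, -0.1]
width: 0.639
[0.58265726 0.28284127 0.03711582] [ 0.18095038 -0.69693041 -0.14746414]
[264.80956709 235.10567734] [264.98074408 243.21495188]
```

View pics/w19.png

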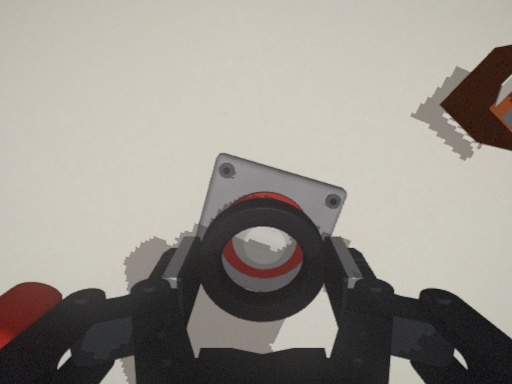

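```bash
python3 -m pendant '[{"tx":-0.01,"ty":-0.03,"tz":-0.2,"rx":0,"ry":0,"rz":0,"gripper":1},{"tx":0,"ty":0,"tz":-0.15,"rx":0,"ry":0,"rz":0,"gripper":1},{"tx":0,"ty":0,"tz":-0.1,"rx":0,"ry":0,"rz":0,"gripper":1},{"tx":0,"ty":0,"tz":0,"rx":0,"ry":0,"rz":0,"gripper":1}]';python3 -m pendant '[{"tx":0,"ty":0,"tz":-0.07,"rx":0,"ry":0,"rz":0,"gripper":1},{"tx":0,"ty":0,"tz":0,"rx":0,"ry":0,"rz":0,"gripper":1}]'
```

```text
t: 20.3
ee_pos: [0.5807, 0.2822, 0.0173]
ee_rot: [179.9, -0.0, -68.7]
force: [0.0, -0.3, -0.1]
width: 0.642
t: 20.55
ee_pos: [0.5814, 0.2827, 0.0156]
ee_rot: [-179.9, 0.0, -68.7]
force: [-0.1, 0.0, 2.3]
width: 0.641
```

Contact at 0.0156, as expected. Releasing.

```bash
python3 -m pendant '[{"tx":0,"ty":0,"tz":-0.01,"rx":0,"ry":0,"rz":0,"gripper":1},{"tx":0,"ty":0,"tz":0,"rx":0,"ry":0,"rz":0,"gripper":0},{"tx":0,"ty":0,"tz":0,"rx":0,"ry":0,"rz":0,"gripper":-1},{"tx":0,"ty":0,"tz":0,"rx":0,"ry":0,"rz":0,"gripper":-1},{"tx":0,"ty":0,"tz":0,"rx":0,"ry":0,"rz":0,"gripper":-1}]';python3 -m pendant '[{"tx":0,"ty":0,"tz":0.4,"rx":0,"ry":0,"rz":0,"gripper":-1},{"tx":0,"ty":0,"tz":0.9,"rx":0,"ry":0,"rz":0,"gripper":-1},{"tx":0,"ty":0,"tz":0.9,"rx":0,"ry":0,"rz":0,"gripper":-1},{"tx":0,"ty":0,"tz":0.9,"rx":0,"ry":0,"rz":0,"gripper":-1},{"tx":0,"ty":0,"tz":0,"rx":0,"ry":0,"rz":0,"gripper":-1}]'
python3 - <<'E'
from h import *
c,s=snap('wrist','w20'); print(s['ee_pos'],s['ee_rot'],s['force'],s['width'])
circ(c,'blue',.013,s)
E
```

```text
t: 21.18
ee_pos: [0.5808, 0.2822, 0.0142]
ee_rot: [180.0, -0.0, -68.7]
force: [0.3, -0.0, -0.1]
width: 1.004
t: 21.8
ee_pos: [0.5837, 0.2842, 0.1441]
ee_rot: [-179.4, 0.1, -68.7]
force: [0.8, -0.6, -0.1]
width: 1.002
[0.58366693 0.28423736 0.14414862] [-1.79431832e+02  7.33736605e-02 -6.86932693e+01] [ 0.81792276 -0.64219499 -0.06584595] 1.002264819527153
blue area 171.0 px [ 56.5 271.9] axes [12.6 25.1] -> [0.4383 0.4271 0.013 ]
blue area 97.5 px [234. 341.] axes [ 7.1 27.8] -> [0.4266 0.2523 0.013 ]
blue area 47.5 px [265.4 346.6] axes [ 7.5 17.4] -> [0.4317 0.2217 0.013 ]
```

View pics/w20.png

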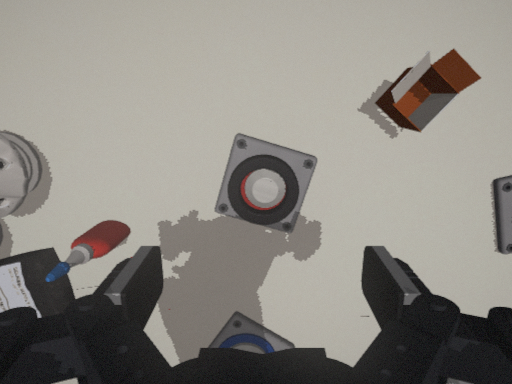

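```bash
python3 -m pendant '[{"tx":-0.01,"ty":-0.95,"tz":0,"rx":0,"ry":0,"rz":0,"gripper":-1},{"tx":-0.01,"ty":-0.95,"tz":0,"rx":0,"ry":0,"rz":0,"gripper":-1},{"tx":-0.01,"ty":-0.95,"tz":0,"rx":0,"ry":0,"rz":0,"gripper":-1},{"tx":-0.01,"ty":-0.95,"tz":0,"rx":0,"ry":0,"rz":0,"gripper":-1},{"tx":-0.01,"ty":-0.95,"tz":0,"rx":0,"ry":0,"rz":0,"gripper":-1}]';python3 -m pendant '[{"tx":-0.02,"ty":-0.95,"tz":0,"rx":0,"ry":0,"rz":0,"gripper":-1},{"tx":-0.02,"ty":-0.95,"tz":0,"rx":0,"ry":0,"rz":0,"gripper":-1},{"tx":-0.02,"ty":-0.95,"tz":0,"rx":0,"ry":0,"rz":0,"gripper":-1},{"tx":-0.02,"ty":-0.95,"tz":0,"rx":0,"ry":0,"rz":0,"gripper":-1},{"tx":-0.01,"ty":-0.95,"tz":0,"rx":0,"ry":0,"rz":0,"gripper":-1}]';python3 -m pendant '[{"tx":0,"ty":-0.95,"tz":0,"rx":0,"ry":0,"rz":0,"gripper":-1},{"tx":0,"ty":0,"tz":0,"rx":0,"ry":0,"rz":0,"gripper":-1},{"tx":0,"ty":0,"tz":0,"rx":0,"ry":0,"rz":0,"gripper":-1},{"tx":0,"ty":0,"tz":0,"rx":0,"ry":0,"rz":0,"gripper":-1}]'
python3 - <<'E'
from h import *
c,s=snap('wrist','w21'); print(s['ee_pos'],s['ee_rot'],s['force'],s['width'])
cv2.imwrite('pics/w21z.png',cv2.resize(c['img'][90:270,160:360,::-1],None,fx=4,fy=3))
print(proj(c,(.575,-.138,.028),s))
E
```

```text
t: 22.48
ee_pos: [0.5779, 0.0908, 0.1374]
ee_rot: [179.8, 0.0, -68.7]
force: [0.4, -0.7, 0.4]
width: 0.998
t: 23.1
ee_pos: [0.5742, -0.0988, 0.1374]
ee_rot: [179.9, 0.1, -68.7]
force: [0.2, -0.4, 0.3]
width: 0.999
t: 23.6
ee_pos: [0.5754, -0.1334, 0.1383]
ee_rot: [180.0, 0.1, -68.5]
force: [0.1, 0.1, 0.4]
width: 1.0
[ 0.575351   -0.13339304  0.13829772] [ 1.79988758e+02  9.15691453e-02 -6.85278043e+01] [0.1125796  0.06446369 0.44135375] 0.9998938879911177
[267.41810033 190.03608972]
```

View pics/w21z.png

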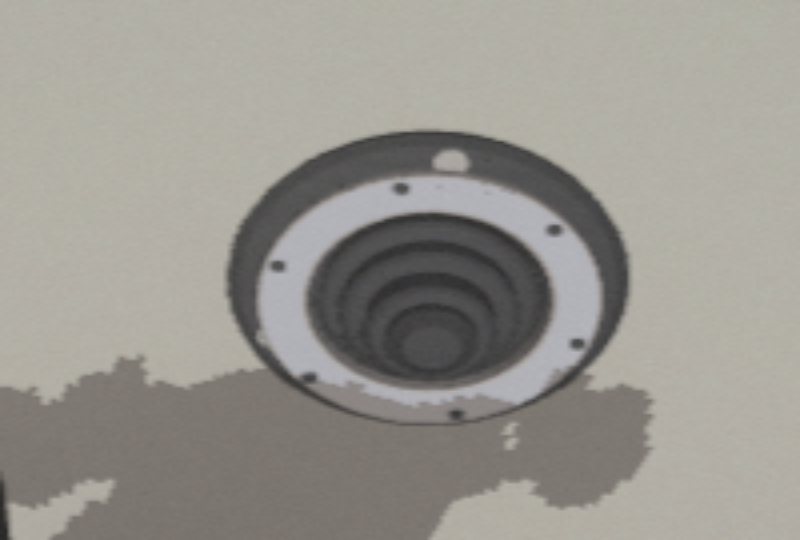

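```bash
python3 -m pendant '[{"tx":-0.01,"ty":-0.115,"tz":-0.8,"rx":0,"ry":0,"rz":0,"gripper":-1},{"tx":0,"ty":0,"tz":-0.9,"rx":0,"ry":0,"rz":0,"gripper":-1},{"tx":0,"ty":0,"tz":-0.8,"rx":0,"ry":0,"rz":0,"gripper":-1},{"tx":0,"ty":0,"tz":-0.2,"rx":0,"ry":0,"rz":0,"gripper":-1},{"tx":0,"ty":0,"tz":0,"rx":0,"ry":0,"rz":0,"gripper":-1}]'
python3 - <<'E'
from h import *
c,s=snap('wrist','w22'); print(s['ee_pos'],s['force'],s['width'])
E
```

```text
t: 24.28
ee_pos: [0.5753, -0.1395, 0.0309]
ee_rot: [-180.0, 0.0, -68.6]
force: [0.7, -0.5, 0.5]
width: 0.999
[ 0.57530623 -0.13951486  0.03089238] [ 0.66781123 -0.48453697  0.49910292] 0.9990279664571919
```

View pics/w22.png

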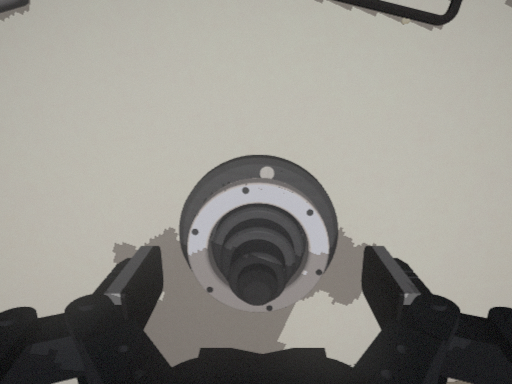

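```bash
python3 -m pendant '[{"tx":0,"ty":0.02,"tz":-0.35,"rx":0,"ry":0,"rz":0,"gripper":-1},{"tx":0,"ty":0,"tz":-0.12,"rx":0,"ry":0,"rz":0,"gripper":-1},{"tx":0,"ty":0,"tz":0,"rx":0,"ry":0,"rz":0,"gripper":-1}]';python3 -m pendant '[{"tx":0,"ty":0,"tz":0,"rx":0,"ry":0,"rz":0,"gripper":0},{"tx":0,"ty":0,"tz":0,"rx":0,"ry":0,"rz":0,"gripper":1},{"tx":0,"ty":0,"tz":0,"rx":0,"ry":0,"rz":0,"gripper":1},{"tx":0,"ty":0,"tz":0,"rx":0,"ry":0,"rz":0,"gripper":1},{"tx":0,"ty":0,"tz":0,"rx":0,"ry":0,"rz":0,"gripper":1}]' 50
python3 - <<'E'
from h import *
c,s=snap('wrist','w23'); print(s['ee_pos'],s['force'],s['width'])
E
```

```text
t: 24.7
ee_pos: [0.5746, -0.1394, 0.0114]
ee_rot: [179.9, 0.0, -68.7]
force: [0.1, -0.2, 0.1]
width: 1.0
t: 25.32
ee_pos: [0.5755, -0.1393, 0.0132]
ee_rot: [-179.9, -0.0, -68.7]
force: [-1.8, 0.4, 5.8]
width: 0.765
[ 0.57553972 -0.13933835  0.0131864 ] [-1.80278398  0.36662584  5.80161175] 0.7652488446815768
```

View pics/w23.png

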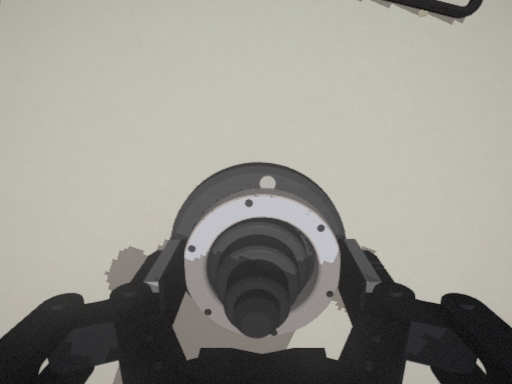

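```bash
python3 -m pendant '[{"tx":0,"ty":0,"tz":0.2,"rx":0,"ry":0,"rz":0,"gripper":1},{"tx":0,"ty":0,"tz":0.7,"rx":0,"ry":0,"rz":0,"gripper":1},{"tx":0,"ty":0,"tz":0.9,"rx":0,"ry":0,"rz":0,"gripper":1},{"tx":0,"ty":0,"tz":0.8,"rx":0,"ry":0,"rz":0,"gripper":1},{"tx":-0.2,"ty":0.5,"tz":0.1,"rx":0,"ry":0,"rz":0,"gripper":1}]';python3 -m pendant '[{"tx":-0.41,"ty":0.93,"tz":0,"rx":0,"ry":0,"rz":0,"gripper":1},{"tx":-0.41,"ty":0.93,"tz":0,"rx":0,"ry":0,"rz":0,"gripper":1},{"tx":-0.41,"ty":0.93,"tz":0,"rx":0,"ry":0,"rz":0,"gripper":1},{"tx":-0.41,"ty":0.93,"tz":0,"rx":0,"ry":0,"rz":0,"gripper":1},{"tx":-0.41,"ty":0.93,"tz":0,"rx":0,"ry":0,"rz":0,"gripper":1}]'
python3 - <<'E'
from h import *
c,s=snap('wrist','w24'); print(s['ee_pos'],s['force'],s['width'])
circ(c,'blue',.013,s)
E
```

```text
t: 26.0
ee_pos: [0.5691, -0.1215, 0.1225]
ee_rot: [-179.7, -0.3, -68.9]
force: [-0.1, -0.4, -1.8]
width: 0.763
t: 26.62
ee_pos: [0.4819, 0.0691, 0.1182]
ee_rot: [179.8, 0.1, -68.6]
force: [0.9, 0.1, -1.8]
width: 0.77
[0.4818624  0.06906504 0.11824311] [ 0.886678    0.12514834 -1.76382876] 0.769966136403408
blue area 1170.5 px [ 28.2 196.8] axes [67.1 82.7] -> [0.4108 0.234  0.013 ]
```

View pics/w24.png

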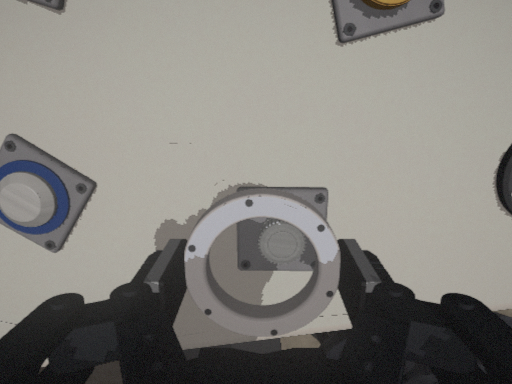

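```bash
python3 -m pendant '[{"tx":-0.41,"ty":0.93,"tz":0,"rx":0,"ry":0,"rz":0,"gripper":1},{"tx":-0.41,"ty":0.93,"tz":0,"rx":0,"ry":0,"rz":0,"gripper":1},{"tx":-0.41,"ty":0.93,"tz":0,"rx":0,"ry":0,"rz":0,"gripper":1},{"tx":-0.41,"ty":0.93,"tz":0,"rx":0,"ry":0,"rz":0,"gripper":1},{"tx":-0.15,"ty":0.5,"tz":0,"rx":0,"ry":0,"rz":0,"gripper":1}]';python3 -m pendant '[{"tx":0,"ty":0,"tz":0,"rx":0,"ry":0,"rz":0,"gripper":1},{"tx":0,"ty":0,"tz":0,"rx":0,"ry":0,"rz":0,"gripper":1},{"tx":0,"ty":0,"tz":0,"rx":0,"ry":0,"rz":0,"gripper":1}]'
python3 - <<'E'
from h import *
c,s=snap('wrist','w25'); print(s['ee_pos'],s['ee_rot'],s['force'],s['width'])
circ(c,'blue',.013,s)
E
```

```text
t: 27.3
ee_pos: [0.4093, 0.2381, 0.1185]
ee_rot: [179.8, 0.1, -68.4]
force: [0.2, 0.9, -0.8]
width: 0.766
t: 27.68
ee_pos: [0.4137, 0.2337, 0.1195]
ee_rot: [179.9, -0.1, -68.8]
force: [0.3, -0.5, -0.7]
width: 0.769
[0.41373092 0.23369166 0.11946336] [ 1.79942880e+02 -5.33924082e-02 -6.88418762e+01] [ 0.34017415 -0.51313567 -0.69417303] 0.7690184518132951
blue area 806.0 px [259.4 191. ] axes [69.6 74.8] -> [0.4115 0.2347 0.013 ]
```

View pics/w25.png

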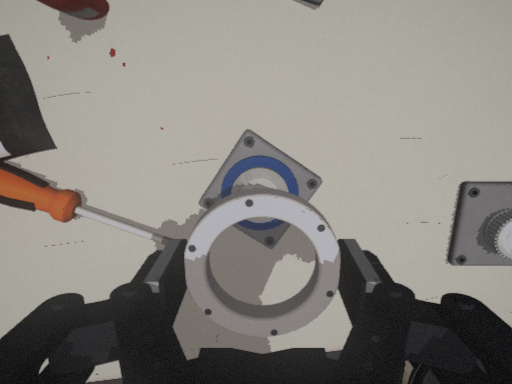

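Run:
```python
from h import *
c,s=snap('wrist','w26'); print(s['ee_pos'],s['ee_rot'])
T=Ro.from_euler('xyz',s['ee_rot'],degrees=True).as_matrix()
for z in(.005,.012):
  for uv in((168,240),(120,224)):
    p=plane(c,uv,z,s); print(z,uv,p.round(4),'rel fixture in tool axes',(T.T@(p-[.411,.2345,z])).round(4))
t=arm.camera('top'); 
cv2.imwrite('pics/t26.png',cv2.resize(t['img'][220:310,110:250,::-1],None,fx=5,fy=5,interpolation=cv2.INTER_CUBIC))
```

```text
[0.41383653 0.23390178 0.11959929] [ 1.79962054e+02 -3.94046233e-02 -6.88402546e+01]
0.005 (168, 240) [0.3427 0.2896 0.005 ] rel fixture in tool axes [-0.076   0.0438 -0.    ]
0.005 (120, 224) [0.3424 0.3301 0.005 ] rel fixture in tool axes [-1.139e-01  2.950e-02 -1.000e-04]
0.012 (168, 240) [0.3465 0.2887 0.012 ] rel fixture in tool axes [-0.0739  0.0406 -0.    ]
0.012 (120, 224) [0.3461 0.3282 0.012 ] rel fixture in tool axes [-1.108e-01  2.670e-02 -1.000e-04]
```

View pics/t26.png

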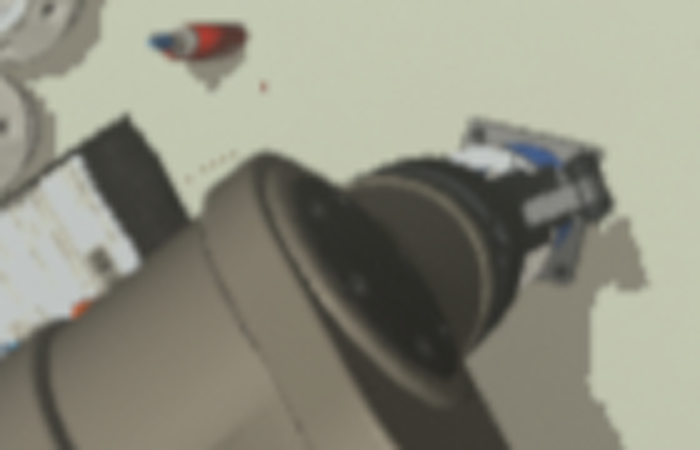

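Run:
```python
from h import *
import cv2
i=cv2.imread('pics/top0.png'); import numpy as np
cv2.imwrite('pics/t0b.png',cv2.resize(i[220:310,110:250],None,fx=5,fy=5,interpolation=cv2.INTER_CUBIC))
t=arm.camera('top')
for z in(.005,.012):print(plane(t,(197,286),z).round(4))
```

```text
[0.3412 0.2747 0.005 ]
[0.3425 0.2734 0.012 ]
```

View pics/t0b.png

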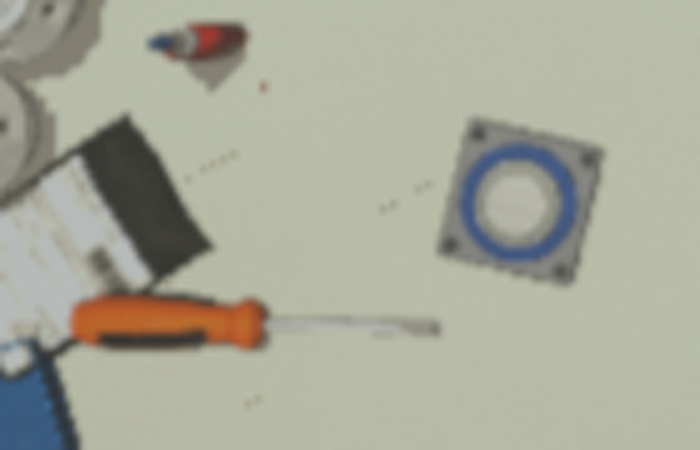

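```bash
python3 -m pendant '[{"tx":-0.065,"ty":0.015,"tz":-0.7,"rx":0,"ry":0,"rz":0,"gripper":1},{"tx":0,"ty":0,"tz":-0.8,"rx":0,"ry":0,"rz":0,"gripper":1},{"tx":0,"ty":0,"tz":-0.65,"rx":0,"ry":0,"rz":0,"gripper":1},{"tx":0,"ty":0,"tz":0,"rx":0,"ry":0,"rz":0,"gripper":1},{"tx":0,"ty":0,"tz":0,"rx":0,"ry":0,"rz":0,"gripper":1}]'
python3 - <<'E'
from h import *
c,s=snap('wrist','w27'); print(s['ee_pos'],s['force'])
print(proj(c,(.411,.2345,.013),s),proj(c,(.411,.2345,.023),s))
E
```

```text
t: 28.5
ee_pos: [0.4117, 0.2365, 0.0348]
ee_rot: [-179.9, 0.0, -68.7]
force: [0.6, 0.2, -0.8]
width: 0.766
[0.41169715 0.23646456 0.03481725] [ 0.55976722  0.15727711 -0.78244519]
[264.84263967 236.58190832] [265.00433264 244.88626966]
```

View pics/w27.png

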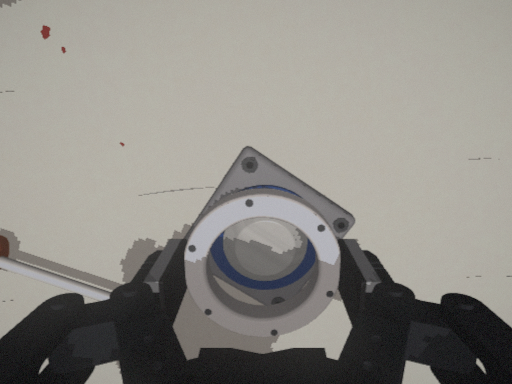

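```bash
python3 -m pendant '[{"tx":-0.035,"ty":-0.04,"tz":-0.2,"rx":0,"ry":0,"rz":0,"gripper":1},{"tx":0,"ty":0,"tz":-0.15,"rx":0,"ry":0,"rz":0,"gripper":1},{"tx":0,"ty":0,"tz":-0.12,"rx":0,"ry":0,"rz":0,"gripper":1},{"tx":0,"ty":0,"tz":0,"rx":0,"ry":0,"rz":0,"gripper":1}]';python3 -m pendant '[{"tx":0,"ty":0,"tz":-0.06,"rx":0,"ry":0,"rz":0,"gripper":1},{"tx":0,"ty":0,"tz":0,"rx":0,"ry":0,"rz":0,"gripper":1}]'
```

```text
t: 29.05
ee_pos: [0.409, 0.2341, 0.0146]
ee_rot: [179.9, -0.0, -68.7]
force: [-0.1, -0.1, -1.9]
width: 0.765
t: 29.3
ee_pos: [0.4094, 0.2344, 0.0126]
ee_rot: [180.0, -0.0, -68.7]
force: [-0.2, -0.2, -1.4]
width: 0.769
```

```bash
python3 -m pendant '[{"tx":0,"ty":0,"tz":-0.05,"rx":0,"ry":0,"rz":0,"gripper":1},{"tx":0,"ty":0,"tz":0,"rx":0,"ry":0,"rz":0,"gripper":1}]'; python3 -m pendant '[{"tx":0,"ty":0,"tz":-0.03,"rx":0,"ry":0,"rz":0,"gripper":1},{"tx":0,"ty":0,"tz":0,"rx":0,"ry":0,"rz":0,"gripper":1}]'
```

```text
t: 29.55
ee_pos: [0.4093, 0.2343, 0.0106]
ee_rot: [180.0, -0.0, -68.7]
force: [-0.8, -0.0, -2.4]
width: 0.764
t: 29.8
ee_pos: [0.4095, 0.2344, 0.0102]
ee_rot: [-180.0, -0.0, -68.7]
force: [-2.0, -0.7, 3.9]
width: 0.769
```

Contact at 0.0102, as expected. Releasing and backing off.

```bash
python3 -m pendant '[{"tx":0,"ty":0,"tz":0,"rx":0,"ry":0,"rz":0,"gripper":0.2},{"tx":0,"ty":0,"tz":0,"rx":0,"ry":0,"rz":0,"gripper":-0.5},{"tx":0,"ty":0,"tz":0,"rx":0,"ry":0,"rz":0,"gripper":-1},{"tx":0,"ty":0,"tz":0,"rx":0,"ry":0,"rz":0,"gripper":-1},{"tx":0,"ty":0,"tz":0,"rx":0,"ry":0,"rz":0,"gripper":-1}]';python3 -m pendant '[{"tx":0,"ty":0,"tz":0.3,"rx":0,"ry":0,"rz":0,"gripper":-1},{"tx":0,"ty":0,"tz":0.9,"rx":0,"ry":0,"rz":0,"gripper":-1},{"tx":0,"ty":0,"tz":0.9,"rx":0,"ry":0,"rz":0,"gripper":-1},{"tx":0,"ty":0,"tz":0.9,"rx":0,"ry":0,"rz":0,"gripper":-1},{"tx":0,"ty":0,"tz":0.5,"rx":0,"ry":0,"rz":0,"gripper":-1}]'; python3 -m pendant '[{"tx":0,"ty":0,"tz":0,"rx":0,"ry":0,"rz":0,"gripper":-1},{"tx":0,"ty":0,"tz":0,"rx":0,"ry":0,"rz":0,"gripper":-1}]'
python3 - <<'E'
from h import *
c,s=snap('wrist','w28'); print(s['ee_pos'],s['ee_rot'],s['force'],s['width'])
print('proj flange top/seat',proj(c,(.411,.2345,.025),s))
c=arm.camera('scene'); cv2.imwrite('pics/s28.png',cv2.resize(c['img'][140:300,150:350,::-1],None,fx=4,fy=3.75,interpolation=cv2.INTER_CUBIC))
E
```

```text
t: 30.42
ee_pos: [0.4095, 0.2344, 0.0094]
ee_rot: [-180.0, 0.0, -68.7]
force: [-0.3, -0.6, -0.4]
width: 1.001
t: 31.05
ee_pos: [0.4104, 0.2352, 0.1525]
ee_rot: [-179.8, 0.0, -68.7]
force: [0.7, -0.2, -0.2]
width: 0.999
t: 31.3
ee_pos: [0.4089, 0.234, 0.1489]
ee_rot: [179.9, -0.0, -68.7]
force: [0.1, -0.7, -0.4]
width: 1.003
[0.40888126 0.23397078 0.14890922] [ 1.79927932e+02 -1.62173027e-02 -6.86940374e+01] [ 0.14358017 -0.74275177 -0.43255962] 1.0031954422055507
proj flange top/seat [262.13711348 180.20788801]
```

View pics/w28.png

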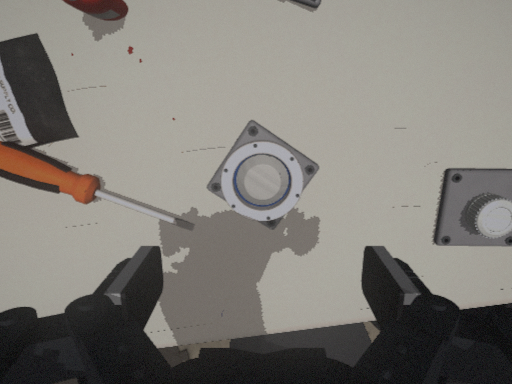

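View pics/s28.png

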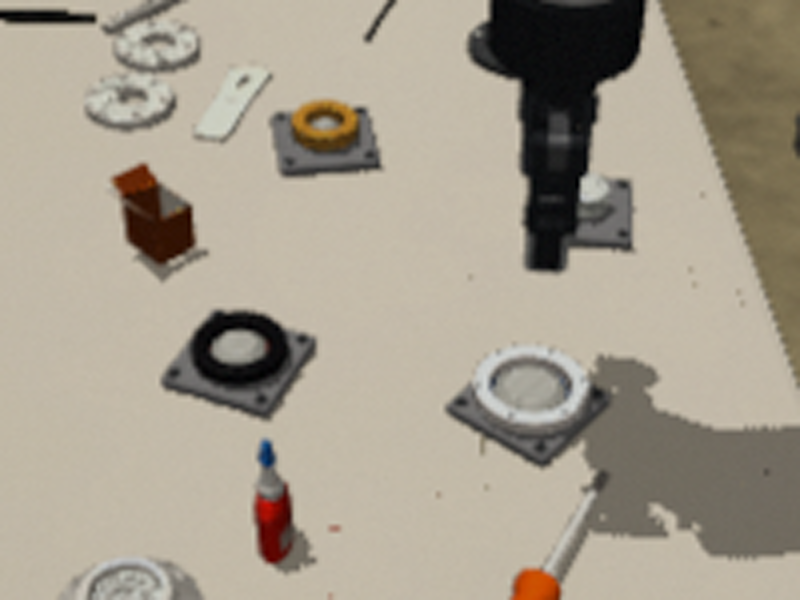

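All four parts are seated and level. The flange centre is at about (262,180) px, right where it was predicted, and the bottle and carton haven't moved. Handing in.

```bash
python3 -c "
from bench import arm
print(arm.sign_off())"
```

```text
the job is handed in; nothing more can be done
None
```

I took the stack apart from the top and lowered each part onto its own fixture: cap on yellow, bush on green, spacer on red, flange on blue. I handed the job in at about 31 s of the 96 s allowed, with the gripper open and about 0.15 m above the bench.

- **Seating:** each part made contact at the tool height I had predicted from its grasp, within about 1 mm. The cap pressed down hardest, up to about 25 N on the wrist sensor; the other three touched at under 5 N.
- **Final pictures:** these show each part flat on its fixture. The flange's measured centre matched its predicted position within a pixel. The spacer may sit 1–2 mm off centre on its cone, or that may just be viewing angle; the limit is 6 mm.
- **Bystanders:** the bottle, the carton and the screwdriver lying close to the blue fixture look unmoved by eye; I did not measure them again.
- **Disagreements:** the fixed cameras disagreed with the wrist camera by about 2–5 mm, so I aimed by the wrist camera. The gripper's opening also read 2–3 mm smaller than the true diameter on every part.

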